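Sort resin stem blocks by the drag of their cut face

ROBOT

A 7-joint arm with a two-finger parallel gripper is mounted at the origin on the work surface. World frame = base frame: x ahead of the robot, y to its left, z up, the work surface at z = 0. Lengths are in m, angles in rad, forces in N, time in s.
With the tool pointing down it reaches from about 0.425 to 0.925 m from the base axis. Payload 6.8 kg.
Tool frame: the origin (TCP) lies at the very end of the fingers, on their centre line; the grasp point (between the pads) lies 19 mm behind it; z points along the fingers, y is the line along which they close (so a half turn about z gives the same grasp; the last joint's range is limited). The gripper opens to 85 mm and grips with 20 to 120 N. Pads are 22 mm wide; open, the fingers measure 114 mm over their backs; the gripper's body (76 mm by 85 mm) begins 54 mm behind the grasp point. The pads swing forward as they close: fully open they stand 13 mm farther back than shut.
Start: joints at [1.058, 0.477, 0.022, 1.555, -0.011, 1.109, -0.083], TCP at [0.266, -0.62, 0.231] pointing down, gripper open.
Joint ranges: [-2.96, 2.96], [-0.34, 2.1], [-1.41, 1.46], [0.24, 2.44], [-1.37, 4.51], [0.17, 1.92], [-2.96, 2.96]. Speed limits (rad/s): [2.39, 2.39, 3.14, 3.14, 3.14, 3.14, 3.14].

INTERFACE

Orientations are given as a unit quaternion [w, x, y, z].
In Python, from station import bot gives the robot as it stands.
- The arm moves only by the tool jog_arm, never from a script. Its argument "motion" is a list of rows, each a list of 7 numbers: the turn, a rotation vector about the tool's x, y, z in rad, then the shift along the tool's x, y, z in mm, then the finger opening in mm, from 0 to 85.4. A call has 1 to 10 rows; each row is the pose to reach, as a shift and turn from the pose commanded when the call began, along the tool's axes at that moment; what a row does not reach only later rows make up. A row lasts 1/8 s, in which the tool goes at most 62.5 mm and 10.7 degrees, less where a joint would pass 70% of its speed; a pose out of reach is approached as far as the arm can. A call with a gripper value outside its range is refused whole. The fingers move at their own pace and stop on an object; "grip_force" is the grip in N (left out, the last holds). Time passes only in rows, so rows that repeat a pose let the fingers close. It gives the time, the measured TCP pose, the force, the opening and the grip force at its end, in the units of the state.
- bot.get_obs(): the state, without advancing time (a new reading comes with each control period).
- bot.read_camera(name): name is "side" or "top"; returns a dict with "pixels" (384x512x3 uint8, red, green, blue), "camera_matrix" (3x3 intrinsics, pixels), "T" (4x4, takes a point from camera to world coordinates). Camera axes: x right, y down, z forward; pixel columns grow to the right and rows downward; lengths in m; the calibration is good to about 2 mm. A picture is of the moment at which its call begins. There is no depth.
- bot.hand_in(): hands the job in; it is judged then, once.
Trained networks look in a picture, given as the dict that the camera call returned (one of the last four; its "shot" number tells which), for a name from the list of things; names that differ only in an ending like _2 or _b are one class to them, and where a whole thing is asked for, a point or a joint stands for the part that bears it (a point fixed in the world has none). Each returns a list of dicts, best first, with "score" (0 to 1); they miss things now and then, are a little off and sometimes report something else, mostly with a low value. They report only what shows in the picture. A call takes as long as a camera call. They do not tell look-alikes from the thing itself.
- bot.spot_in(thing, picture): "xy" ([column, row] in pixels, amid what is visible of it).
- bot.tip_of(thing, picture): "xy" ([column, row] in pixels: a listed point, or the origin of a listed thing).
The state is a dict: "t": time; "q": joint angles; "joint_vel": joint speeds; "joint_torque": joint torques, N m; "eef_pos": TCP position; "tool_rot": TCP orientation; "contact_force": force on the tool from outside, world axes, zero at the start; "torque": the same for the moment, N m; "gripper_width": opening from 0.0 (shut) to 1.0 (fully open); "grasp_force": force on a finger pad.
Only numpy, scipy, OpenCV 4.12 (cv2) and the standard library are available. Lean on these libraries where they do the work, as an engineer would, in place of code of your own. Each camera call takes 0.05 s, during which the arm holds its last target. There are 200 camera calls.

TASK

Lift the blue dust cover off the glass plate and set it on the green mat, then sort the resin stem blocks by how their cut end faces (face down) drag when slid across the bare glass, since they all look alike: stand each polished one, which glides, upright fully down in a free slot of the wooden rack, and put each rough one, which drags, into the grey tray for regrinding. When all are sorted, put the cover back down squarely over the plate. Leave the boxes, petri dish and highlighter alone; some number of blocks is there each time, and a block may get knocked aside along the way.

Things in the scene. Friction and masses are not known exactly. Their poses are not given: they have to be found in the camera images.
- block1_c (a point): one of up to six look-alike amber resin blocks with a green stem inside (some absent), 50 mm (its x) by 60 mm (its y) by 64 mm tall, 0.18 to 0.28 kg, standing on its cut end face, which is either polished or rough-ground. The point is the block's centre, 32 mm above its foot; z up; its x starts within 17 degrees of the robot's x. The rules call this point polished_a to c or rough_a to c, by its face
- block2_c (a point): one of up to six look-alike amber resin blocks with a green stem inside (some absent), 50 mm (its x) by 60 mm (its y) by 64 mm tall, 0.18 to 0.28 kg, standing on its cut end face, which is either polished or rough-ground. The point is the block's centre, 32 mm above its foot; z up; its x starts within 17 degrees of the robot's x. The rules call this point polished_a to c or rough_a to c, by its face
- block3_c (a point): one of up to six look-alike amber resin blocks with a green stem inside (some absent), 50 mm (its x) by 60 mm (its y) by 64 mm tall, 0.18 to 0.28 kg, standing on its cut end face, which is either polished or rough-ground. The point is the block's centre, 32 mm above its foot; z up; its x starts within 17 degrees of the robot's x. The rules call this point polished_a to c or rough_a to c, by its face
- block4_c (a point): one of up to six look-alike amber resin blocks with a green stem inside (some absent), 50 mm (its x) by 60 mm (its y) by 64 mm tall, 0.18 to 0.28 kg, standing on its cut end face, which is either polished or rough-ground. The point is the block's centre, 32 mm above its foot; z up; its x starts within 17 degrees of the robot's x. The rules call this point polished_a to c or rough_a to c, by its face
- block5_c (a point): one of up to six look-alike amber resin blocks with a green stem inside (some absent), 50 mm (its x) by 60 mm (its y) by 64 mm tall, 0.18 to 0.28 kg, standing on its cut end face, which is either polished or rough-ground. The point is the block's centre, 32 mm above its foot; z up; its x starts within 17 degrees of the robot's x. The rules call this point polished_a to c or rough_a to c, by its face
- block6_c (a point): one of up to six look-alike amber resin blocks with a green stem inside (some absent), 50 mm (its x) by 60 mm (its y) by 64 mm tall, 0.18 to 0.28 kg, standing on its cut end face, which is either polished or rough-ground. The point is the block's centre, 32 mm above its foot; z up; its x starts within 17 degrees of the robot's x. The rules call this point polished_a to c or rough_a to c, by its face
- plate_top (a point): glass plate fixed to the bench, 130 (x) x 180 (y) mm, 16 mm thick: centre of its upper face, axes along its sides. Starts under the cover. A polished foot sliding on it drags with about 0.17 of the force pressing it down, a rough foot about 0.42 while it moves; just after a stroke stops about 0.25 is still felt for a rough one and next to nothing for a polished one
- cover_handle (a point): blue dust cover, 154 (x) x 204 (y) x 34 mm high, open below, 4 mm walls (8 mm to spare each side over the plate; it stands on the bench), 0.3 kg. The point is the centre of its black bar handle, 62 mm above the cover's lower edge; the bar is 14 mm thick (x), 90 mm long (y), 16 mm high, 20 mm clear above the cover's top, on two 12 mm posts at y = +-36 mm
- mat_top (a point): green mat fixed to the bench, 170 (x) x 220 (y) x 3 mm: centre of its top, axes along its sides. The cover is set here while the plate is in use
- slot1 (a point): slot 1 of 3 in the fixed wooden rack: centre of its felt floor, 8 mm above the bench; x across the rack, y along it, z up. Inside 56 (x) x 66 (y) mm, walls 6 mm thick rising 18 mm above the floor; slots 72 mm apart along y. A block fits with its x along the slot's x, either way round
- slot2 (a point): slot 2 of 3 in the fixed wooden rack: centre of its felt floor, 8 mm above the bench; x across the rack, y along it, z up. Inside 56 (x) x 66 (y) mm, walls 6 mm thick rising 18 mm above the floor; slots 72 mm apart along y. A block fits with its x along the slot's x, either way round
- slot3 (a point): slot 3 of 3 in the fixed wooden rack: centre of its felt floor, 8 mm above the bench; x across the rack, y along it, z up. Inside 56 (x) x 66 (y) mm, walls 6 mm thick rising 18 mm above the floor; slots 72 mm apart along y. A block fits with its x along the slot's x, either way round
- tray_floor (a point): grey open tray fixed to the bench, 112 (x) x 214 (y) mm inside, walls 4 mm thick and 18 mm high above the floor: centre of its inner floor, 4 mm above the bench, axes along its sides
- red_box: bystander, not part of the job: red slide box, 78 x 107 x 34 mm, origin under its centre
- white_box: bystander, not part of the job: white slide box, 75 x 100 x 30 mm, origin under its centre
- petri_dish: bystander, not part of the job: clear petri dish with red petals, 94 mm across, 16 mm high, origin under its centre
- highlighter: bystander, not part of the job: yellow highlighter, 125 x 24 x 15 mm lying along its x, origin under its middle
- cover: the dust cover itself; origin at the centre of its lower edge
Things that resemble listed ones, but are neither listed nor needed, are in the scene too. Leave any red look-alike of the part that bears block2_c alone. What is shaped like the part that bears block3_c but pink is not meant.

How it is judged:
On the way, in this order (a step that is already met when the one before it is completed fails the run):
1. the dust cover has been lifted off the plate and stands on the green mat, let go (horizontal distance between cover_handle and mat_top below 0.05 m and height (world z) of cover_handle below 0.07 m and angle between cover_handle's own z axis and vertical below 0.06 rad and linear speed of cover below 0.02 m/s and contact force between the fingers and cover below 0.1 N), for 0.2 s.
2. every block present is sorted: polished ones upright and fully down in rack slots, rough ones in the tray, and the cover is still off the plate (((x of polished_a in the frame of slot1 between -0.007 and 0.007 m and y of polished_a in the frame of slot1 between -0.007 and 0.007 m and z of polished_a in the frame of slot1 between 0.027 and 0.037 m and angle between polished_a's own z axis and vertical below 0.12 rad) or (x of polished_a in the frame of slot2 between -0.007 and 0.007 m and y of polished_a in the frame of slot2 between -0.007 and 0.007 m and z of polished_a in the frame of slot2 between 0.027 and 0.037 m and angle between polished_a's own z axis and vertical below 0.12 rad) or (x of polished_a in the frame of slot3 between -0.007 and 0.007 m and y of polished_a in the frame of slot3 between -0.007 and 0.007 m and z of polished_a in the frame of slot3 between 0.027 and 0.037 m and angle between polished_a's own z axis and vertical below 0.12 rad)) and ((x of polished_b in the frame of slot1 between -0.007 and 0.007 m and y of polished_b in the frame of slot1 between -0.007 and 0.007 m and z of polished_b in the frame of slot1 between 0.027 and 0.037 m and angle between polished_b's own z axis and vertical below 0.12 rad) or (x of polished_b in the frame of slot2 between -0.007 and 0.007 m and y of polished_b in the frame of slot2 between -0.007 and 0.007 m and z of polished_b in the frame of slot2 between 0.027 and 0.037 m and angle between polished_b's own z axis and vertical below 0.12 rad) or (x of polished_b in the frame of slot3 between -0.007 and 0.007 m and y of polished_b in the frame of slot3 between -0.007 and 0.007 m and z of polished_b in the frame of slot3 between 0.027 and 0.037 m and angle between polished_b's own z axis and vertical below 0.12 rad)) and ((x of polished_c in the frame of slot1 between -0.007 and 0.007 m and y of polished_c in the frame of slot1 between -0.007 and 0.007 m and z of polished_c in the frame of slot1 between 0.027 and 0.037 m and angle between polished_c's own z axis and vertical below 0.12 rad) or (x of polished_c in the frame of slot2 between -0.007 and 0.007 m and y of polished_c in the frame of slot2 between -0.007 and 0.007 m and z of polished_c in the frame of slot2 between 0.027 and 0.037 m and angle between polished_c's own z axis and vertical below 0.12 rad) or (x of polished_c in the frame of slot3 between -0.007 and 0.007 m and y of polished_c in the frame of slot3 between -0.007 and 0.007 m and z of polished_c in the frame of slot3 between 0.027 and 0.037 m and angle between polished_c's own z axis and vertical below 0.12 rad)) and x of rough_a in the frame of tray_floor between -0.056 and 0.056 m and y of rough_a in the frame of tray_floor between -0.107 and 0.107 m and z of rough_a in the frame of tray_floor between 0.021 and 0.037 m and x of rough_b in the frame of tray_floor between -0.056 and 0.056 m and y of rough_b in the frame of tray_floor between -0.107 and 0.107 m and z of rough_b in the frame of tray_floor between 0.021 and 0.037 m and x of rough_c in the frame of tray_floor between -0.056 and 0.056 m and y of rough_c in the frame of tray_floor between -0.107 and 0.107 m and z of rough_c in the frame of tray_floor between 0.021 and 0.037 m and linear speed of each of block1, block2, block3, block4, block5, block6 below 0.02 m/s and horizontal distance between cover_handle and plate_top above 0.1 m), for 0.2 s.
At the end, for the whole second after the job is handed in: Each polished block stands upright (0.12 rad) in a rack slot, within 7 mm of its centre and down on its floor; each rough block rests inside the grey tray; the cover stands level on the bench over the plate, its handle within 14 mm of the plate's centre; all is still (((x of polished_a in the frame of slot1 between -0.007 and 0.007 m and y of polished_a in the frame of slot1 between -0.007 and 0.007 m and z of polished_a in the frame of slot1 between 0.027 and 0.037 m and angle between polished_a's own z axis and vertical below 0.12 rad) or (x of polished_a in the frame of slot2 between -0.007 and 0.007 m and y of polished_a in the frame of slot2 between -0.007 and 0.007 m and z of polished_a in the frame of slot2 between 0.027 and 0.037 m and angle between polished_a's own z axis and vertical below 0.12 rad) or (x of polished_a in the frame of slot3 between -0.007 and 0.007 m and y of polished_a in the frame of slot3 between -0.007 and 0.007 m and z of polished_a in the frame of slot3 between 0.027 and 0.037 m and angle between polished_a's own z axis and vertical below 0.12 rad)) and ((x of polished_b in the frame of slot1 between -0.007 and 0.007 m and y of polished_b in the frame of slot1 between -0.007 and 0.007 m and z of polished_b in the frame of slot1 between 0.027 and 0.037 m and angle between polished_b's own z axis and vertical below 0.12 rad) or (x of polished_b in the frame of slot2 between -0.007 and 0.007 m and y of polished_b in the frame of slot2 between -0.007 and 0.007 m and z of polished_b in the frame of slot2 between 0.027 and 0.037 m and angle between polished_b's own z axis and vertical below 0.12 rad) or (x of polished_b in the frame of slot3 between -0.007 and 0.007 m and y of polished_b in the frame of slot3 between -0.007 and 0.007 m and z of polished_b in the frame of slot3 between 0.027 and 0.037 m and angle between polished_b's own z axis and vertical below 0.12 rad)) and ((x of polished_c in the frame of slot1 between -0.007 and 0.007 m and y of polished_c in the frame of slot1 between -0.007 and 0.007 m and z of polished_c in the frame of slot1 between 0.027 and 0.037 m and angle between polished_c's own z axis and vertical below 0.12 rad) or (x of polished_c in the frame of slot2 between -0.007 and 0.007 m and y of polished_c in the frame of slot2 between -0.007 and 0.007 m and z of polished_c in the frame of slot2 between 0.027 and 0.037 m and angle between polished_c's own z axis and vertical below 0.12 rad) or (x of polished_c in the frame of slot3 between -0.007 and 0.007 m and y of polished_c in the frame of slot3 between -0.007 and 0.007 m and z of polished_c in the frame of slot3 between 0.027 and 0.037 m and angle between polished_c's own z axis and vertical below 0.12 rad)) and x of rough_a in the frame of tray_floor between -0.056 and 0.056 m and y of rough_a in the frame of tray_floor between -0.107 and 0.107 m and z of rough_a in the frame of tray_floor between 0.021 and 0.037 m and x of rough_b in the frame of tray_floor between -0.056 and 0.056 m and y of rough_b in the frame of tray_floor between -0.107 and 0.107 m and z of rough_b in the frame of tray_floor between 0.021 and 0.037 m and x of rough_c in the frame of tray_floor between -0.056 and 0.056 m and y of rough_c in the frame of tray_floor between -0.107 and 0.107 m and z of rough_c in the frame of tray_floor between 0.021 and 0.037 m and linear speed of each of block1, block2, block3, block4, block5, block6, cover below 0.02 m/s and horizontal distance between cover_handle and plate_top below 0.014 m and height (world z) of cover_handle below 0.066 m and angle between cover_handle's own z axis and vertical below 0.05 rad and angular speed of cover below 0.1 rad/s); the robot touches nothing.
It fails at once if the red box is moved more than 30 mm (distance of red_box from where it was at the start of the episode above 0.03 m).
It fails at once if the white box is moved more than 30 mm (distance of white_box from where it was at the start of the episode above 0.03 m).
It fails at once if the petri dish is moved more than 30 mm (distance of petri_dish from where it was at the start of the episode above 0.03 m).
It fails at once if the highlighter is moved more than 30 mm (distance of highlighter from where it was at the start of the episode above 0.03 m).
Of block1, block2, block3, block4, block5, block6 only 3 to 4 are there at a start; the rules pass over those that are not, and their reading is None.
At some moment in a run one of block1, block2, block3, block4, block5, block6 may be knocked a few centimetres aside while the robot is not near it.
It also fails if it takes over 210 s, if anything falls off the work surface, if the arm or the gripper's body presses on something with over 40 N, if the wrist force passes 120 N, or if a joint passes its speed limit or range.

## Working session

There is one attempt and no reset: what is moved stays moved. The work goes in short steps, Python scripts to look and compute and a tool call to move; the robot and the scene stay as the last step left them, time stands still between calls to the robot, and variables do not carry over. Pictures are saved under pics/ and viewed, at most 14 in all, crops included, and the job is handed in when it is done.

Besides the shell and the picture viewer there is one more tool, called after "Request:" as name(argument=value, ...), one argument or row to a line, values as JSON. jog_arm: Moves the arm, as the interface text tells. Its arguments: {"type":"object","properties":{"motion":{"type":"array"},"grip_force":{"type":"number"}},"required":["motion"]}

```bash
mkdir -p pics; ls; cat > h.py <<'E'
from station import bot
import numpy as np, cv2
from scipy.spatial.transform import Rotation as R
def world(p, uv, z):
    K=np.array(p["camera_matrix"]);T=np.array(p["T"])
    d=T[:3,:3]@np.linalg.solve(K,[uv[0],uv[1],1.]);o=T[:3,3]
    return (o+d*(z-o[2])/d[2])
def pix(p,X):
    K=np.array(p["camera_matrix"]);T=np.array(p["T"])
    c=T[:3,:3].T@(np.array(X)-T[:3,3]);u=K@c;return u[:2]/u[2]
def save(p,name,crop=None,s=1.5):
    im=cv2.cvtColor(np.array(p["pixels"]),cv2.COLOR_RGB2BGR)
    if crop: a,b,c,d=crop; im=im[b:d,a:c]
    cv2.imwrite("pics/"+name,cv2.resize(im,None,fx=s,fy=s,interpolation=cv2.INTER_CUBIC))
E
python3 - <<'E'
from h import *
o=bot.get_obs(); print({k:np.round(v,3).tolist() for k,v in o.items()})
for n in("top","side"):
    p=bot.read_camera(n); save(p,n+"0.png"); print(n,np.round(p["T"],3).tolist(),np.round(p["camera_matrix"],1).tolist())
    zs={"block1_c":.032,"plate_top":.016,"cover_handle":.062,"mat_top":.003,"slot1":.008,"tray_floor":.004,"red_box":0,"white_box":0,"petri_dish":0,"highlighter":0}
    for k,z in zs.items():
        for d in bot.tip_of(k,p)[:7]: print(k,np.round(d["xy"],1),round(d["score"],2),np.round(world(p,d["xy"],z),3))
E
```

```text
pics
{'t': 0.0, 'q': [1.058, 0.478, 0.022, 1.556, -0.011, 1.109, -0.083], 'joint_vel': [-0.0, -0.0, 0.002, 0.0, -0.0, -0.001, 0.001], 'joint_torque': [-0.001, -59.646, 1.608, -28.119, 0.013, 0.009, -0.0], 'eef_pos': [0.266, -0.62, 0.23], 'tool_rot': [-0.001, 0.98, 0.201, -0.0], 'contact_force': [-0.141, -0.817, -0.67], 'torque': [0.01, -0.024, 0.055], 'grasp_force': 0.0, 'gripper_width': 0.998}
top [[0.009, -0.982, 0.187, 0.371], [-1.0, -0.01, -0.004, 0.044], [0.006, -0.187, -0.982, 1.141], [0.0, 0.0, 0.0, 1.0]] [[375.7, 0.0, 256.3], [0.0, 375.7, 194.6], [0.0, 0.0, 1.0]]
block1_c [387.8 226.7] 0.57 [ 0.489 -0.351  0.032]
cover_handle [269.2 239.7] 0.63 [0.446 0.002 0.062]
slot1 [287.9 180.7] 0.95 [ 0.632 -0.058  0.008]
slot1 [262.2 180.1] 0.77 [0.633 0.022 0.008]
slot1 [390.  257.8] 0.63 [ 0.399 -0.361  0.008]
slot1 [306.6 173.9] 0.59 [ 0.654 -0.116  0.008]
tray_floor [269.  242.6] 0.74 [ 0.441 -0.     0.004]
tray_floor [176.5 196.8] 0.7 [0.578 0.285 0.004]
tray_floor [305.2 173.3] 0.41 [ 0.657 -0.112  0.004]
tray_floor [386.9 190.1] 0.21 [ 0.606 -0.365  0.004]
red_box [298.2 141.3] 
[... 613 characters left out ...]
2]
block1_c [256.2 175.9] 0.7 [ 0.604 -0.036  0.032]
plate_top [371.1 157.9] 0.69 [ 0.401 -0.36   0.016]
cover_handle [292.9 202.7] 0.62 [ 0.44  -0.01   0.062]
cover_handle [262.4 162.5] 0.51 [ 0.61  -0.069  0.062]
mat_top [221.9 314.5] 0.81 [0.368 0.335 0.003]
slot1 [249.6 176.4] 0.83 [ 0.634 -0.037  0.008]
slot1 [233.9 185.8] 0.72 [0.641 0.024 0.008]
slot1 [262.7 162.5] 0.57 [ 0.646 -0.111  0.008]
slot1 [351.8 143.9] 0.28 [ 0.489 -0.382  0.008]
tray_floor [185.4 256.1] 0.57 [0.557 0.289 0.004]
red_box [231.  147.7] 0.91 [ 0.777 -0.096 -0.   ]
white_box [173.1 190.7] 0.56 [0.767 0.161 0.   ]
petri_dish [131.6 226.5] 0.62 [0.746 0.329 0.   ]
highlighter [139.7 315. ] 0.58 [0.511 0.471 0.   ]
```

View pics/top0.png

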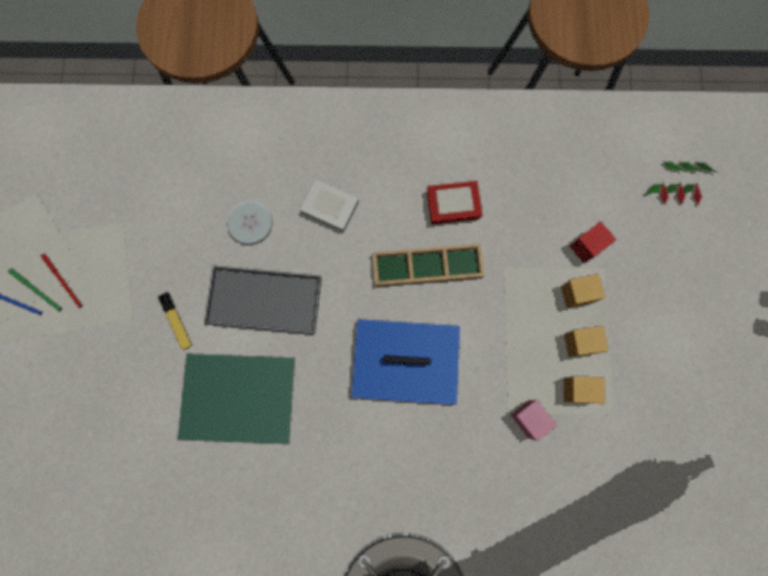

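View pics/side0.png

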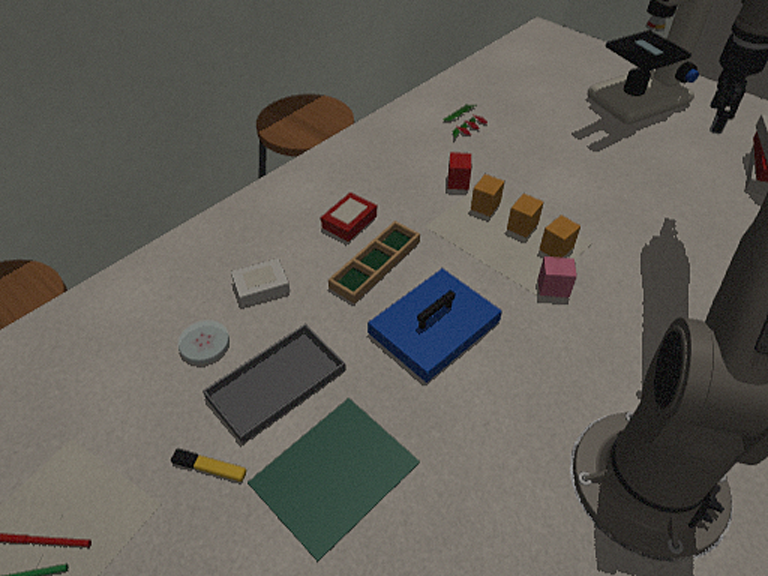

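Top view (1.5x pixels): the cover is at (405,362) with its bar at (406,360), the mat at (238,398) and the tray at (264,300). The rack slots are at (395,267), (428,263) and (465,262).
Candidates for the blocks are amber at (585,290), (588,341) and (586,390), the red look-alike at (593,242) and the pink one at (535,420). I choose the three amber ones.

```bash
cat >> h.py <<'E'
from scipy.optimize import minimize
HS={"amber":((10,110,60),(28,255,255)),"blue":((100,150,40),(125,255,255)),"green":((70,60,25),(95,255,140)),"wood":((8,50,70),(28,255,255)),"grey":((0,0,20),(179,60,92))}
S=4
def hull(p,col,X,rad):
    """hull (px) of the colour blob nearest the projection of X, within rad px"""
    im=cv2.cvtColor(np.array(p["pixels"]),cv2.COLOR_RGB2HSV_FULL if 0 else cv2.COLOR_RGB2BGR)
    im=cv2.resize(im,None,fx=S,fy=S,interpolation=cv2.INTER_LINEAR)
    m=cv2.inRange(cv2.cvtColor(im,cv2.COLOR_BGR2HSV),*[np.array(a) for a in HS[col]])
    k=np.zeros_like(m);c=pix(p,X);cv2.circle(k,tuple(int(S*v+1.5) for v in c),int(rad*S),255,-1);m&=k
    if col!="wood": m=cv2.morphologyEx(m,cv2.MORPH_OPEN,np.ones((5,5)))
    n,l,st,ce=cv2.connectedComponentsWithStats(m)
    if n<2: return None
    i=1+np.argmax(st[1:,4]); 
    pts=np.argwhere(l==i)[:,::-1].astype(np.float32)
    return cv2.convexHull((pts+.5)/S-.5)
def fit(ps,col,X,yaw,dim,z0,z1,rad):
    hs=[(p,hull(p,col,X,rad)) for p in ps]; hs=[h for h in hs if h[1] is not None]
    def cost(v):
        Rz=R.from_euler("z",v[2]).as_matrix();c=0
        for p,h in hs:
            q=cv2.convexHull(np.array([pix(p,[v[0],v[1],0]+Rz@[a*dim[0]/2,b*dim[1]/2,z]) for a in(-1,1) for b in(-1,1) for z in(z0,z1)],np.float32))
            a=cv2.intersectConvexConvex(h,q)[0];c+=1-a/(cv2.contourArea(h)+cv2.contourArea(q)-a)
        return c/len(hs)
    s=np.array([[0,0,0],[.02,0,0],[0,.02,0],[0,0,.15]])+[X[0],X[1],yaw]
    r=minimize(cost,s[0],method="Nelder-Mead",options=dict(initial_simplex=s,xatol=1e-4,fatol=1e-5,maxiter=300))
    return np.round(r.x,4),round(r.fun,3)
E
python3 - <<'E'
from h import *
ps=[bot.read_camera("top"),bot.read_camera("side")]
T={"blkA":("amber",(.60,-.355,.032),0,(.05,.06),0,.064,22),"blkB":("amber",(.54,-.355,.032),0,(.05,.06),0,.064,22),"blkC":("amber",(.48,-.355,.032),0,(.05,.06),0,.064,22),
"cover":("blue",(.443,0,.02),0,(.154,.204),0,.034,70),"mat":("green",(.368,.335,0),0,(.17,.22),0,.003,75),
"rack":("wood",(.632,-.058,.01),.06,(.068,.222),0,.026,48),"tray":("grey",(.565,.287,.01),-.06,(.12,.222),0,.022,62)}
for k,a in T.items():
    for q in (ps,ps[:1],ps[1:]): print(k,*fit(q,*a))
save(ps[1],"crop1.png",(270,90,410,210),5)
E
```

```text
blkA [ 0.587  -0.354   0.3561] 0.144
blkA [ 0.5878 -0.3558  0.3613] 0.173
blkA [ 0.5865 -0.3533  0.3534] 0.114
blkB [ 0.5849 -0.3518  0.3921] 0.25
blkB [ 0.5834 -0.3519  0.4373] 0.35
blkB [ 0.5859 -0.3532  0.3733] 0.138
blkC [ 0.4853 -0.3548  0.2504] 0.186
blkC [ 0.486  -0.3542  0.2214] 0.267
blkC [ 0.4848 -0.3539  0.2598] 0.099
cover [ 0.4434 -0.0025 -0.055 ] 0.06
cover [ 0.4487  0.001  -0.0506] 0.085
cover [ 0.4433 -0.0026 -0.0535] 0.033
mat [ 0.3686  0.3328 -0.0274] 0.047
mat [ 0.3745  0.3336 -0.0282] 0.066
mat [ 0.3686  0.3328 -0.0271] 0.024
rack [ 0.6437 -0.0474  0.0948] 0.056
rack [ 0.6437 -0.0471  0.0956] 0.015
rack [ 0.6413 -0.047   0.0933] 0.086
tray [ 0.566   0.2887 -0.0861] 0.057
tray [ 0.5672  0.2838 -0.0852] 0.035
tray [ 0.5617  0.2919 -0.0837] 0.044
```

View pics/crop1.png

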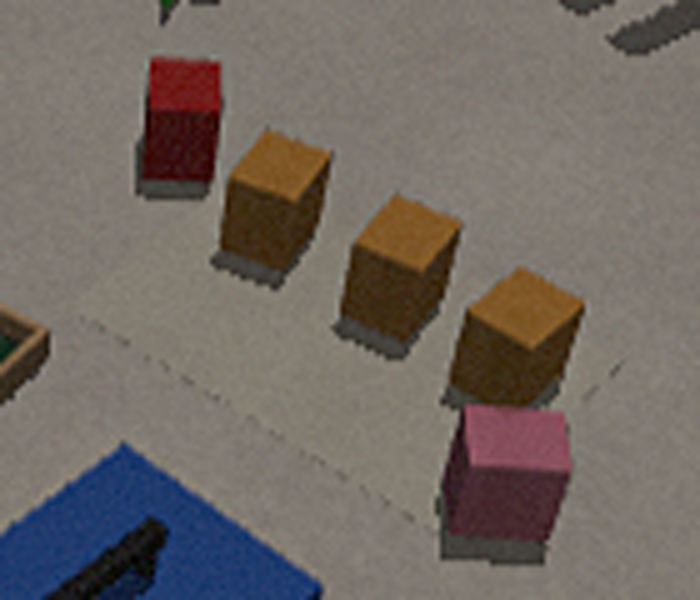

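The crop shows red at (180,120), the three ambers at (275,200), (402,270) and (520,340), and pink at (515,475). This confirms the choice. Next I refine the block fits using their top faces and work out the cover move.

```bash
cat >> h.py <<'E'
def topface(ps,X,yaw=0,rad=16):
    HS["bright"]=((10,100,150),(28,255,255))
    return fit(ps,"bright",(X[0],X[1],.064),yaw,(.05,.06),.064,.064,rad)
def rows(*tg):
    """rows from the present pose to (x,y,z,psi) targets; psi=heading of tool y"""
    o=bot.get_obs();w,x,y,z=o["tool_rot"];R0=R.from_quat([x,y,z,w]);p0=np.array(o["eef_pos"])
    print("t",round(o["t"],2),"pos",np.round(p0,4),"psi",round(np.arctan2(*R0.as_matrix()[[1,0],1]),3),"F",np.round(o["contact_force"],1),"w",round(o["gripper_width"]*85.4,1))
    for X,Y,Z,s in tg:
        M=np.array([[-np.sin(s),np.cos(s),0],[np.cos(s),np.sin(s),0],[0,0,-1]]).T
        # tool x = (-sin, cos)?, y=(cos,sin), z=down
        y_=np.array([np.cos(s),np.sin(s),0]);z_=np.array([0,0,-1.]);M=np.stack([np.cross(y_,z_),y_,z_],1)
        print(np.round((R0.inv()*R.from_matrix(M)).as_rotvec(),3).tolist(),np.round(R0.inv().apply(np.array([X,Y,Z])-p0)*1000,1).tolist())
E
python3 - <<'E'
from h import *
ps=[bot.read_camera("top"),bot.read_camera("side")]
for X in((.587,-.354),(.487,-.354),(.39,-.354)):
    for q in (ps,ps[:1],ps[1:]): print(*topface(q,X))
for p in ps:
  HS["v"]=((0,0,0),(179,255,60)); h=hull(p,"v",(.445,0,.062),26); 
  print("bar",[np.round(world(p,c,.066),4) for c in [h.reshape(-1,2).mean(0)]], np.round(cv2.minAreaRect(h),2) if 0 else cv2.minAreaRect(h))
  print(world(p,cv2.minAreaRect(h)[0],.064))
rows((.445,-.001,.16,-.053),(.445,-.001,.046,-.053))
E
```

```text
[ 0.5908 -0.3577  0.1756] 0.182
[ 0.5908 -0.3577  0.1756] 0.182Traceback (most recent call last):
  File "<stdin>", line 4, in <module>
  File "h.py", line 43, in topface
    return fit(ps,"bright",(X[0],X[1],.064),yaw,(.05,.06),.064,.064,rad)
  File "h.py", line 39, in fit
    r=minimize(cost,s[0],method="Nelder-Mead",options=dict(initial_simplex=s,xatol=1e-4,fatol=1e-5,maxiter=300))
    res = _minimize_neldermead(fun, x0, args, callback, bounds=bounds,
                               **options)
    fsim[k] = func(sim[k])
              ~~~~^^^^^^^^
    fx = function(np.copy(x), *(wrapper_args + args))
  File "h.py", line 37, in cost
    return c/len(hs)
           ~^~~~~~~~
ZeroDivisionError: division by zero
```

```bash
cat >> h.py <<'E'
def thull(p,X,rad):
    im=cv2.resize(np.array(p["pixels"]),None,fx=S,fy=S,interpolation=cv2.INTER_LINEAR)
    g=cv2.cvtColor(im,cv2.COLOR_RGB2HSV); m=cv2.inRange(g,np.array((8,110,30)),np.array((28,255,255)))
    k=np.zeros_like(m);c=pix(p,X);cv2.circle(k,tuple(int(S*v+1.5) for v in c),int(rad*S),255,-1);m&=k
    if not m.any(): return None
    th,_=cv2.threshold(g[...,2][m>0],0,255,cv2.THRESH_OTSU); m[g[...,2]<=th]=0
    m=cv2.morphologyEx(m,cv2.MORPH_OPEN,np.ones((5,5)))
    n,l,st,ce=cv2.connectedComponentsWithStats(m); i=1+np.argmax(st[1:,4])
    return cv2.convexHull((np.argwhere(l==i)[:,::-1].astype(np.float32)+.5)/S-.5)
_h=hull
def hull(p,col,X,rad): return thull(p,X,rad) if col=="bright" else _h(p,col,X,rad)
E
python3 - <<'E'
from h import *
ps=[bot.read_camera("top"),bot.read_camera("side")]
for X in((.587,-.354),(.487,-.354),(.39,-.354)):
    for q in (ps,ps[:1],ps[1:]): print(*topface(q,X))
for p in ps:
  HS["v"]=((0,0,0),(179,255,50)); h=_h(p,"v",(.445,0,.062),26); r=cv2.minAreaRect(h)
  print("bar",r,world(p,r[0],.064))
rows((.445,-.001,.16,-.053),(.445,-.001,.046,-.053))
E
```

```text
[ 0.5843 -0.3522  0.2019] 0.109
[ 0.5878 -0.3559  0.1763] 0.143
[ 0.5842 -0.3517  0.2019] 0.052
[ 0.4835 -0.3532  0.1267] 0.106
[ 0.4871 -0.3553  0.2274] 0.146
[ 0.4835 -0.3526  0.1191] 0.058
[ 0.3901 -0.3441 -0.0205] 0.115
[ 0.3947 -0.3472  0.0091] 0.169
[ 0.3901 -0.3441 -0.0513] 0.058Traceback (most recent call last):
  File "<stdin>", line 6, in <module>
NameError: name '_h' is not defined
```

```bash
python3 - <<'E'
from h import *
rows((.445,-.001,.16,-.053),(.445,-.001,.046,-.053))
E
```

```text
t 1.4 pos [ 0.2659 -0.6205  0.2313] psi -1.166 F [ 0.8 -0.   0.2] w 85.3
[0.0, -0.0, -1.113] [408.6, -498.8, 71.3]
[0.0, -0.0, -1.113] [408.6, -498.8, 185.3]
```

Request:
jog_arm(
  motion=[
    [0, 0, -0.18, 60, -60, 0, 85],
    [0, 0, -0.36, 110, -110, 10, 85],
    [0, 0, -0.54, 160, -165, 20, 85],
    [0, 0, -0.72, 200, -220, 30, 85],
    [0, 0, -0.9, 245, -270, 40, 85],
    [0, 0, -1.05, 290, -320, 50, 85],
    [0, 0, -1.113, 330, -370, 60, 85],
    [0, 0, -1.113, 370, -420, 70, 85],
    [0, 0, -1.113, 400, -470, 70, 85],
    [0, 0, -1.113, 409, -499, 71, 85],
  ],
)

```text
t: 2.65
eef_pos: [0.4432, -0.0257, 0.1623]
tool_rot: [0.001, 0.726, 0.688, 0.001]
contact_force: [1.6, -0.5, 0.0]
gripper_width: 0.994
grasp_force: 0.0
```

```bash
python3 - <<'E'
from h import *
p=bot.read_camera("side"); save(p,"s1.png",(200,60,420,300),2.5)
p2=bot.read_camera("top")
print(np.round(bot.get_obs()["q"],3))
print("pix of TCP",pix(p,bot.get_obs()["eef_pos"]))
rows((.445,-.001,.16,-.053),(.445,-.001,.046,-.053))
E
```

```text
[ 0.374  0.227 -0.522  2.128  0.151  0.819 -0.282]
pix of TCP [297.48639573 174.80565411]
t 2.75 pos [ 0.4432 -0.0205  0.1625] psi -0.042 F [ 0.4 -1.1  0.1] w 85.1
[0.002, -0.003, 0.011] [19.6, 1.0, 2.5]
[0.002, -0.003, 0.011] [19.2, 0.8, 116.5]
```

View pics/s1.png

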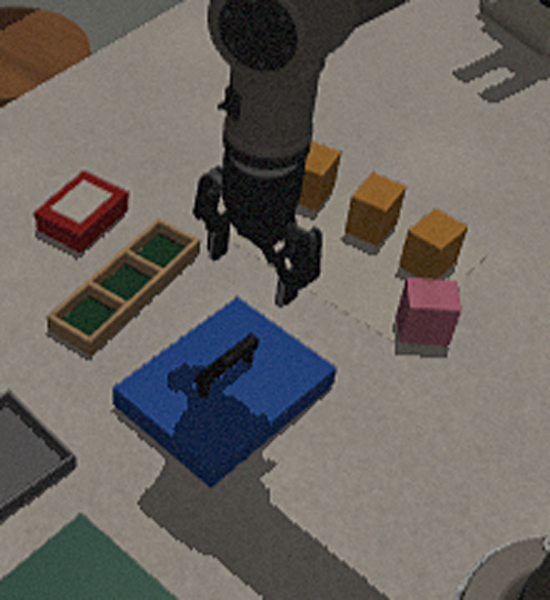

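The gripper straddles the bar line, with its fingers at about (215,245) and (290,290) in the crop and the bar at (228,362). The arm is still lagging, so I let it settle.

Request:
jog_arm(
  motion=[
    [0, 0, 0, 0, 0, 0, 85],
    [0, 0, 0, 0, 0, 0, 85],
  ],
)

```text
t: 3.0
eef_pos: [0.4423, -0.0292, 0.1621]
tool_rot: [0.0, 0.726, 0.687, -0.0]
contact_force: [-0.7, -0.2, 0.0]
gripper_width: 0.994
grasp_force: 0.0
```

```bash
python3 - <<'E'
from h import *
rows((.445,-.001,.046,-.053))
E
```

```text
t 3.0 pos [ 0.4423 -0.0292  0.1621] psi -0.056 F [-0.7 -0.2  0. ] w 84.9
[-0.0, 0.001, -0.003] [28.4, 1.1, 116.1]
```

Request:
jog_arm(
  motion=[
    [0, 0, 0, 28, 1, 40, 60],
    [0, 0, 0, 28, 1, 80, 60],
    [0, 0, 0, 28, 1, 110, 60],
    [0, 0, 0, 28, 1, 116, 60],
    [0, 0, 0, 28, 1, 116, 60],
    [0, 0, 0, 28, 1, 116, 0],
    [0, 0, 0, 28, 1, 116, 0],
    [0, 0, 0, 28, 1, 116, 0],
    [0, 0, 0, 28, 1, 116, 0],
    [0, 0, 0, 28, 1, 116, 0],
  ],
  grip_force=50,
)

```text
t: 4.25
eef_pos: [0.4455, 0.0001, 0.047]
tool_rot: [0.001, 0.726, 0.688, 0.0]
contact_force: [-1.4, -1.0, 7.1]
gripper_width: 0.153
grasp_force: 49.2
```

```bash
python3 - <<'E'
from h import *
rows((.443,-.001,.16,-.053),(.375,.333,.16,-.028),(.375,.333,.052,-.028))
E
```

```text
t 4.25 pos [4.455e-01 1.000e-04 4.700e-02] psi -0.053 F [-1.4 -1.   7.1] w 13.0
[0.001, 0.0, -0.0] [-1.3, -2.3, -113.0]
[0.001, 0.0, -0.025] [328.6, -88.0, -113.3]
[0.001, 0.0, -0.025] [328.6, -88.2, -5.3]
```

Request:
jog_arm(
  motion=[
    [0, 0, 0, 0, 0, -30, 0],
    [0, 0, 0, 0, 0, -70, 0],
    [0, 0, 0, 20, 2, -105, 0],
    [0, 0, 0, 70, 3, -113, 0],
    [0, 0, -0.01, 120, -5, -113, 0],
    [0, 0, -0.02, 170, -20, -113, 0],
    [0, 0, -0.025, 220, -40, -113, 0],
    [0, 0, -0.025, 265, -60, -113, 0],
    [0, 0, -0.025, 305, -80, -113, 0],
    [0, 0, -0.025, 329, -88, -113, 0],
  ],
)

```text
t: 5.5
eef_pos: [0.3725, 0.3355, 0.1592]
tool_rot: [-0.0, 0.716, 0.698, -0.0]
contact_force: [0.3, -0.9, -2.5]
gripper_width: 0.149
grasp_force: 49.9
```

Request:
jog_arm(
  motion=[
    [0, 0, 0, 0, 0, 0, 0],
    [0, 0, 0, 0, 0, 0, 0],
  ],
)

```text
t: 5.75
eef_pos: [0.3745, 0.3323, 0.1587]
tool_rot: [0.0, 0.717, 0.697, -0.001]
contact_force: [-0.0, -0.3, -2.9]
gripper_width: 0.156
grasp_force: 49.9
```

```bash
python3 - <<'E'
from h import *
rows((.375,.333,.16,-.028),(.375,.333,.050,-.028))
E
```

```text
t 5.75 pos [0.3745 0.3323 0.1587] psi -0.029 F [-0.  -0.3 -2.9] w 13.3
[-0.0, 0.001, -0.001] [0.7, 0.5, -1.3]
[-0.0, 0.001, -0.001] [0.9, 0.5, 108.7]
```

Cover is held, with a 2.9 N load. Lowering it, releasing and backing up.

Request:
jog_arm(
  motion=[
    [0, 0, 0, 0, 0, 40, 0],
    [0, 0, 0, 0, 0, 80, 0],
    [0, 0, 0, 0, 0, 100, 0],
    [0, 0, 0, 0, 0, 106, 0],
    [0, 0, 0, 0, 0, 108, 0],
    [0, 0, 0, 0, 0, 108, 0],
    [0, 0, 0, 0, 0, 108, 45],
    [0, 0, 0, 0, 0, 108, 60],
    [0, 0, 0, 0, 0, 108, 60],
    [0, 0, 0, 0, 0, 90, 60],
  ],
)

```text
t: 7.0
eef_pos: [0.3738, 0.3329, 0.0689]
tool_rot: [-0.0, 0.717, 0.697, -0.001]
contact_force: [-1.5, 0.2, -0.3]
gripper_width: 0.705
grasp_force: 0.0
```

```bash
python3 - <<'E'
from h import *
rows((.375,.333,.2,-.028),(.48,.1,.2,0))
E
```

```text
t 7.0 pos [0.3738 0.3329 0.0689] psi -0.028 F [-1.5  0.2 -0.3] w 60.2
[-0.002, 0.002, 0.0] [-0.0, 1.0, -131.1]
[-0.002, 0.002, -0.028] [-230.0, 112.4, -130.9]
```

Request:
jog_arm(
  motion=[
    [0, 0, 0, 0, 0, -50, 60],
    [0, 0, 0, -5, 5, -105, 60],
    [0, 0, 0, -60, 40, -131, 70],
    [0, 0, -0.05, -115, 70, -131, 70],
    [0, 0, -0.1, -170, 110, -131, 70],
    [0, 0, -0.1, -225, 125, -131, 70],
    [0, 0, -0.12, -280, 130, -131, 70],
    [0, 0, -0.12, -335, 130, -131, 70],
    [0, 0, -0.15, -395, 130, -131, 70],
    [0, 0, -0.18, -450, 128, -131, 70],
  ],
)

```text
t: 8.25
eef_pos: [0.4897, -0.1218, 0.2015]
tool_rot: [0.001, 0.651, 0.759, 0.0]
contact_force: [1.0, -0.6, 0.3]
gripper_width: 0.819
grasp_force: 0.0
```

```bash
python3 - <<'E'
from h import *
ps=[bot.read_camera("top"),bot.read_camera("side")]
print("cover",[fit([p],"blue",(.375,.333,.02),0,(.154,.204),.003,.037,70) for p in ps])
for X in((.587,-.354),(.487,-.354),(.39,-.354)):
    for q in (ps[:1],ps[1:]): print(*topface(q,X))
print("plate",[np.round(d["xy"],1).tolist()+np.round(world(p,d["xy"],.016),4).tolist()+[d["score"]] for p in ps for d in bot.tip_of("plate_top",p)[:2]])
rows((.485,-.354,.16,.16),(.485,-.354,.026,.16))
save(ps[0],"t2.png")
E
```

```text
cover [(array([ 0.3758,  0.3259, -0.0309]), np.float64(0.047)), (array([ 0.3723,  0.3317, -0.0298]), np.float64(0.017))]
[ 0.6032 -0.3805 -1.1128] 0.736
[ 0.6061 -0.3466  0.2175] 0.844
[ 0.4968 -0.3967  0.1868] 0.839
[ 0.4829 -0.3528  0.1488] 0.053Traceback (most recent call last):
  File "<stdin>", line 5, in <module>
  File "h.py", line 43, in topface
    return fit(ps,"bright",(X[0],X[1],.064),yaw,(.05,.06),.064,.064,rad)
  File "h.py", line 39, in fit
    r=minimize(cost,s[0],method="Nelder-Mead",options=dict(initial_simplex=s,xatol=1e-4,fatol=1e-5,maxiter=300))
    res = _minimize_neldermead(fun, x0, args, callback, bounds=bounds,
                               **options)
    fsim[k] = func(sim[k])
              ~~~~^^^^^^^^
    fx = function(np.copy(x), *(wrapper_args + args))
  File "h.py", line 37, in cost
    return c/len(hs)
           ~^~~~~~~~
ZeroDivisionError: division by zero
```

```bash
python3 - <<'E'
from h import *
rows((.485,-.354,.14,.16),(.485,-.354,.026,.16))
E
```

```text
t 8.35 pos [ 0.4887 -0.1269  0.2009] psi 0.143 F [ 1.   0.4 -0.1] w 69.7
[-0.001, 0.003, -0.017] [-224.1, -35.9, 61.5]
[-0.001, 0.003, -0.017] [-223.8, -35.8, 175.5]
```

Request:
jog_arm(
  motion=[
    [0, 0, -0.01, -50, -5, 20, 70],
    [0, 0, -0.017, -110, -17, 40, 70],
    [0, 0, -0.017, -165, -27, 60, 70],
    [0, 0, -0.017, -224, -36, 61, 70],
    [0, 0, -0.017, -224, -36, 61, 70],
    [0, 0, -0.017, -224, -36, 61, 70],
    [0, 0, -0.017, -224, -36, 61, 70],
  ],
)

```text
t: 9.22
eef_pos: [0.4889, -0.3448, 0.1398]
tool_rot: [0.0, 0.644, 0.765, 0.0]
contact_force: [-0.6, -0.1, -0.2]
gripper_width: 0.82
grasp_force: 0.0
```

```bash
python3 - <<'E'
from h import *
rows((.485,-.354,.14,.16),(.485,-.354,.026,.16))
save(bot.read_camera("side"),"s3.png",(270,60,410,210),4)
E
```

```text
t 9.22 pos [ 0.4889 -0.3448  0.1398] psi 0.172 F [-0.6 -0.1 -0.2] w 70.0
[0.001, -0.0, 0.012] [-8.4, -5.4, -0.2]
[0.001, -0.0, 0.012] [-8.4, -5.5, 113.8]
```

View pics/s3.png

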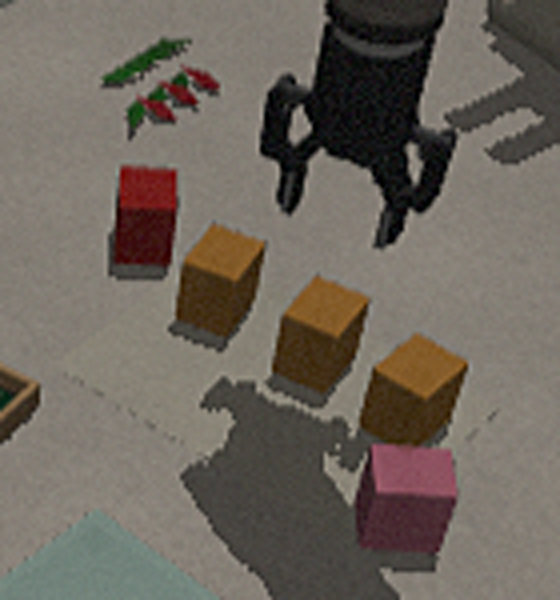

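The fingers, at (287,210) and (385,240), straddle the middle block's top at (322,305), with free gaps to its neighbours. Descending and gripping.

Request:
jog_arm(
  motion=[
    [0, 0, 0.012, -8, -5, 40, 70],
    [0, 0, 0.012, -8, -5, 80, 70],
    [0, 0, 0.012, -8, -5, 108, 70],
    [0, 0, 0.012, -8, -5, 114, 70],
    [0, 0, 0.012, -8, -5, 114, 40],
    [0, 0, 0.012, -8, -5, 114, 40],
    [0, 0, 0.012, -8, -5, 114, 40],
    [0, 0, 0.012, -8, -5, 114, 40],
    [0, 0, 0.012, -8, -5, 114, 40],
  ],
  grip_force=60,
)

```text
t: 10.4
eef_pos: [0.4853, -0.3558, 0.0264]
tool_rot: [0.001, 0.649, 0.76, 0.0]
contact_force: [-1.3, 1.7, 5.8]
gripper_width: 0.577
grasp_force: 63.5
```

```bash
python3 - <<'E'
from h import *
rows((.485,-.354,.12,.16),(.46,-.05,.12,-.053),(.46,-.05,.048,-.053))
E
```

```text
t 10.4 pos [ 0.4853 -0.3558  0.0264] psi 0.157 F [-1.3  1.7  5.8] w 49.3
[0.001, 0.001, -0.003] [1.7, 0.1, -93.6]
[0.001, 0.001, 0.21] [305.9, 22.9, -94.0]
[0.001, 0.001, 0.21] [306.0, 22.8, -22.0]
```

Request:
jog_arm(
  motion=[
    [0, 0, 0, 0, 0, -40, 40],
    [0, 0, 0, 2, 0, -85, 40],
    [0, 0, 0.05, 40, 3, -94, 40],
    [0, 0, 0.1, 95, 8, -94, 40],
    [0, 0, 0.15, 150, 10, -94, 40],
    [0, 0, 0.21, 205, 12, -94, 40],
    [0, 0, 0.21, 260, 14, -94, 40],
    [0, 0, 0.21, 306, 15, -94, 40],
    [0, 0, 0.21, 306, 15, -94, 40],
    [0, 0, 0.21, 306, 15, -94, 40],
  ],
)

```text
t: 11.65
eef_pos: [0.4514, -0.0516, 0.1191]
tool_rot: [0.0, 0.726, 0.688, -0.0]
contact_force: [-0.1, -0.2, -2.7]
gripper_width: 0.576
grasp_force: 63.2
```

Request:
jog_arm(
  motion=[
    [0, 0, 0, 0, 0, 0, 40],
    [0, 0, 0, 0, 0, 0, 40],
  ],
)

```text
t: 11.9
eef_pos: [0.4515, -0.052, 0.119]
tool_rot: [0.0, 0.726, 0.687, -0.0]
contact_force: [0.1, -0.3, -3.5]
gripper_width: 0.572
grasp_force: 63.2
```

```bash
python3 - <<'E'
from h import *
rows((.447,-.05,.045,-.053),(.447,-.05,.0425,-.053),(.447,.05,.0425,-.053))
E
```

```text
t 11.9 pos [ 0.4515 -0.052   0.119 ] psi -0.055 F [ 0.1 -0.3 -3.5] w 48.9
[-0.0, 0.0, -0.002] [1.8, -4.6, 74.0]
[-0.0, 0.0, -0.002] [1.8, -4.6, 76.5]
[-0.0, 0.0, -0.002] [101.6, -10.1, 76.5]
```

Request:
jog_arm(
  motion=[
    [0, 0, 0, 2, -4, 40, 40],
    [0, 0, 0, 2, -4, 65, 40],
    [0, 0, 0, 2, -4, 73, 40],
    [0, 0, 0, 2, -4, 76, 40],
    [0, 0, 0, 2, -4, 78, 40],
    [0, 0, 0, 2, -4, 78, 40],
    [0, 0, 0, 2, -4, 78, 40],
  ],
)

```text
t: 12.78
eef_pos: [0.4484, -0.0489, 0.0423]
tool_rot: [0.001, 0.726, 0.688, 0.0]
contact_force: [-2.9, 0.2, 6.2]
gripper_width: 0.581
grasp_force: 64.3
```

Request:
jog_arm(
  motion=[
    [0, 0, 0, 8, 0, 0.5, 40],
    [0, 0, 0, 16, 0, 0.5, 40],
    [0, 0, 0, 24, 0, 0.5, 40],
  ],
)

```text
t: 13.15
eef_pos: [0.4511, -0.0259, 0.0423]
tool_rot: [0.002, 0.726, 0.688, 0.001]
contact_force: [-0.1, -4.3, 9.4]
gripper_width: 0.578
grasp_force: 64.6
```

Request:
jog_arm(
  motion=[
    [0, 0, 0, 8, 0, 0, 40],
    [0, 0, 0, 16, 0, 0, 40],
    [0, 0, 0, 24, 0, 0, 40],
  ],
)

```text
t: 13.52
eef_pos: [0.4523, -0.0018, 0.0423]
tool_rot: [0.002, 0.726, 0.688, 0.001]
contact_force: [0.5, -3.9, 9.8]
gripper_width: 0.574
grasp_force: 64.6
```

Request:
jog_arm(
  motion=[
    [0, 0, 0, 0, 0, 0, 40],
  ],
)

```text
t: 13.65
eef_pos: [0.4524, -0.0005, 0.0423]
tool_rot: [0.002, 0.726, 0.688, 0.002]
contact_force: [-0.9, -0.0, 8.6]
gripper_width: 0.579
grasp_force: 64.5
```

Request:
jog_arm(
  motion=[
    [0, 0, 0, 0, 0, 0, 40],
    [0, 0, 0, 0, 0, 0, 40],
  ],
)

```text
t: 13.9
eef_pos: [0.4524, -0.0005, 0.0423]
tool_rot: [0.001, 0.726, 0.688, 0.002]
contact_force: [-0.7, 0.8, 8.9]
gripper_width: 0.578
grasp_force: 64.4
```

Request:
jog_arm(
  motion=[
    [0, 0, 0, -8, 0, 0, 40],
    [0, 0, 0, -16, 0, 0, 40],
    [0, 0, 0, -24, 0, 0, 40],
    [0, 0, 0, -32, 0, 0, 40],
  ],
)

```text
t: 14.4
eef_pos: [0.4512, -0.0317, 0.0424]
tool_rot: [0.001, 0.725, 0.688, 0.002]
contact_force: [0.5, 3.8, 7.6]
gripper_width: 0.582
grasp_force: 64.3
```

Request:
jog_arm(
  motion=[
    [0, 0, 0, 0, 0, 0, 40],
    [0, 0, 0, 0, 0, 0, 40],
  ],
)

```text
t: 14.65
eef_pos: [0.4511, -0.0329, 0.0423]
tool_rot: [0.002, 0.726, 0.688, 0.002]
contact_force: [1.3, -1.0, 6.9]
gripper_width: 0.582
grasp_force: 64.3
```

Moving and stopped readings disagree, so I press harder and also take an in-air baseline.

Request:
jog_arm(
  motion=[
    [0, 0, 0, 0, 0, 2, 40],
    [0, 0, 0, 0, 0, 3, 40],
    [0, 0, 0, 0, 0, 3, 40],
    [0, 0, 0, 0, 0, 3, 40],
  ],
)

```text
t: 15.15
eef_pos: [0.4514, -0.0329, 0.0421]
tool_rot: [0.003, 0.726, 0.688, 0.001]
contact_force: [-11.3, -0.1, 50.9]
gripper_width: 0.578
grasp_force: 69.2
```

Request:
jog_arm(
  motion=[
    [0, 0, 0, 8, 0, 0, 40],
    [0, 0, 0, 16, 0, 0, 40],
    [0, 0, 0, 24, 0, 0, 40],
    [0, 0, 0, 32, 0, 0, 40],
  ],
)

```text
t: 15.65
eef_pos: [0.4562, -0.0044, 0.0422]
tool_rot: [0.006, 0.727, 0.687, 0.002]
contact_force: [1.0, -14.2, 37.6]
gripper_width: 0.58
grasp_force: 67.7
```

Request:
jog_arm(
  motion=[
    [0, 0, 0, 0, 0, 0, 40],
  ],
)

```text
t: 15.78
eef_pos: [0.4564, -0.0029, 0.0422]
tool_rot: [0.005, 0.726, 0.687, 0.003]
contact_force: [-0.0, -9.4, 37.4]
gripper_width: 0.576
grasp_force: 67.6
```

Request:
jog_arm(
  motion=[
    [0, 0, 0, 0, 0, 0, 40],
    [0, 0, 0, 0, 0, 0, 40],
  ],
)

```text
t: 16.02
eef_pos: [0.4563, -0.0029, 0.0422]
tool_rot: [0.005, 0.726, 0.687, 0.003]
contact_force: [0.8, -8.1, 37.8]
gripper_width: 0.578
grasp_force: 67.6
```

Request:
jog_arm(
  motion=[
    [0, 0, 0, -8, 0, 0, 40],
    [0, 0, 0, -16, 0, 0, 40],
    [0, 0, 0, -24, 0, 0, 40],
    [0, 0, 0, -32, 0, 0, 40],
  ],
)

```text
t: 16.52
eef_pos: [0.4565, -0.0285, 0.0423]
tool_rot: [0.004, 0.725, 0.689, 0.007]
contact_force: [2.9, 12.0, 31.1]
gripper_width: 0.58
grasp_force: 67.1
```

Request:
jog_arm(
  motion=[
    [0, 0, 0, 0, 0, 0, 40],
  ],
)

```text
t: 16.65
eef_pos: [0.4564, -0.0297, 0.0423]
tool_rot: [0.004, 0.725, 0.689, 0.007]
contact_force: [3.3, 7.6, 29.8]
gripper_width: 0.583
grasp_force: 66.9
```

Request:
jog_arm(
  motion=[
    [0, 0, 0, 0, 0, -10, 40],
    [0, 0, 0, 0, 0, -30, 40],
    [0, 0, 0, 0, 0, -30, 40],
    [0, 0, 0, 0, 0, -30, 40],
  ],
)

```text
t: 17.15
eef_pos: [0.448, -0.0331, 0.0672]
tool_rot: [-0.0, 0.726, 0.688, -0.0]
contact_force: [-0.1, 0.8, -3.2]
gripper_width: 0.578
grasp_force: 63.4
```

Request:
jog_arm(
  motion=[
    [0, 0, 0, 8, 0, 0, 40],
    [0, 0, 0, 16, 0, 0, 40],
    [0, 0, 0, 24, 0, 0, 40],
    [0, 0, 0, 32, 0, 0, 40],
  ],
)

```text
t: 17.65
eef_pos: [0.4501, 0.0001, 0.0675]
tool_rot: [-0.0, 0.725, 0.688, -0.0]
contact_force: [-0.1, -0.7, -2.0]
gripper_width: 0.578
grasp_force: 63.4
```

Request:
jog_arm(
  motion=[
    [0, 0, 0, 0, 0, 0, 40],
  ],
)

```text
t: 17.77
eef_pos: [0.4503, 0.0002, 0.0676]
tool_rot: [-0.0, 0.725, 0.689, 0.0]
contact_force: [0.6, 0.1, -2.7]
gripper_width: 0.579
grasp_force: 63.4
```

The block drags at 0.38 while moving and 0.25 after stopping, so it is rough and goes to the tray.

```bash
python3 - <<'E'
from h import *
rows((.46,0,.13,-.053),(.5585,.218,.13,-.085),(.5585,.218,.032,-.085))
E
```

```text
t 17.77 pos [4.503e-01 2.000e-04 6.760e-02] psi -0.051 F [ 0.6  0.1 -2.7] w 49.5
[0.0, -0.0, 0.002] [0.3, 9.7, -62.4]
[0.0, -0.0, 0.034] [223.1, 96.9, -62.3]
[0.0, -0.0, 0.034] [223.1, 96.9, 35.7]
```

Request:
jog_arm(
  motion=[
    [0, 0, 0, 0, 10, -40, 40],
    [0, 0, 0.01, 20, 20, -62, 40],
    [0, 0, 0.02, 75, 45, -62, 40],
    [0, 0, 0.03, 130, 65, -62, 40],
    [0, 0, 0.034, 180, 85, -62, 40],
    [0, 0, 0.034, 223, 97, -62, 40],
    [0, 0, 0.034, 223, 97, -62, 40],
    [0, 0, 0.034, 223, 97, -20, 40],
    [0, 0, 0.034, 223, 97, 10, 40],
    [0, 0, 0.034, 223, 97, 25, 40],
  ],
)

```text
t: 19.02
eef_pos: [0.5578, 0.2149, 0.0407]
tool_rot: [-0.0, 0.738, 0.675, -0.002]
contact_force: [1.0, -0.1, -2.6]
gripper_width: 0.579
grasp_force: 63.6
```

```bash
python3 - <<'E'
from h import *
rows((.5585,.218,.031,-.085),(.55,-.02,.16,.1))
E
```

```text
t 19.02 pos [0.5578 0.2149 0.0407] psi -0.088 F [ 1.  -0.1 -2.6] w 49.5
[-0.003, 0.002, -0.003] [3.2, 0.5, 9.7]
[-0.003, 0.002, -0.188] [-234.9, 12.6, -118.8]
```

Request:
jog_arm(
  motion=[
    [0, 0, 0, 3, 0, 8, 40],
    [0, 0, 0, 3, 0, 10, 40],
    [0, 0, 0, 3, 0, 10, 40],
    [0, 0, 0, 3, 0, 10, 66],
    [0, 0, 0, 3, 0, 10, 66],
    [0, 0, 0, 3, 0, -20, 66],
    [0, 0, 0, 3, 0, -65, 66],
    [0, 0, 0, 3, 0, -110, 66],
    [0, 0, -0.05, -40, 0, -119, 66],
    [0, 0, -0.1, -90, 0, -119, 66],
  ],
)

```text
t: 20.27
eef_pos: [0.5519, 0.1274, 0.1636]
tool_rot: [0.001, 0.701, 0.713, 0.002]
contact_force: [0.8, -2.0, -0.1]
gripper_width: 0.775
grasp_force: 0.0
```

```bash
cat >> h.py <<'E'
def tf(ps,*Xs):
    for X in Xs:
        for q in ps:
            try: print(X,*topface([q],X))
            except ZeroDivisionError: print(X,None)
E
python3 - <<'E'
from h import *
ps=[bot.read_camera("top"),bot.read_camera("side")]
tf(ps,(.587,-.354),(.39,-.346),(.5585,.218))
rows((.586,-.354,.14,.19),(.392,-.346,.14,-.02))
print(np.round(bot.get_obs()["q"],2))
E
```

```text
(0.587, -0.354) [ 0.588  -0.3558  0.1964] 0.15
(0.587, -0.354) [ 0.5839 -0.3515  0.2137] 0.044
(0.39, -0.346) [ 0.3949 -0.3465  0.0326] 0.18
(0.39, -0.346) [ 0.3902 -0.3441 -0.0508] 0.058
(0.5585, 0.218) [ 0.5614  0.2184 -0.1211] 0.281
(0.5585, 0.218) [ 0.5587  0.2179 -0.1032] 0.05
t 20.38 pos [0.5514 0.1199 0.1617] psi 0.006 F [-0.7  0.1  0.1] w 66.1
[-0.0, 0.004, -0.184] [-473.9, 32.0, 23.9]
[0.0, 0.004, 0.026] [-464.8, -162.0, 23.8]
[ 0.08  0.42 -0.51  1.86  0.26  0.92 -0.55]
```

Request:
jog_arm(
  motion=[
    [0, 0, 0, -50, 0, 5, 66],
    [0, 0, -0.03, -105, 5, 10, 66],
    [0, 0, -0.06, -160, 10, 15, 66],
    [0, 0, -0.09, -215, 15, 20, 66],
    [0, 0, -0.12, -270, 20, 24, 66],
    [0, 0, -0.15, -325, 25, 24, 66],
    [0, 0, -0.18, -380, 29, 24, 66],
    [0, 0, -0.19, -435, 31, 24, 66],
    [0, 0, -0.19, -473, 32, 24, 66],
    [0, 0, -0.19, -473, 32, 24, 66],
  ],
)

```text
t: 21.62
eef_pos: [0.5881, -0.3502, 0.1374]
tool_rot: [0.001, 0.634, 0.773, -0.001]
contact_force: [-0.3, -0.3, 0.2]
gripper_width: 0.774
grasp_force: 0.0
```

Request:
jog_arm(
  motion=[
    [0, 0, 0, 0, 0, 0, 66],
    [0, 0, 0, 0, 0, 0, 66],
  ],
)

```text
t: 21.88
eef_pos: [0.5898, -0.3433, 0.1379]
tool_rot: [-0.0, 0.631, 0.776, 0.0]
contact_force: [0.3, -0.7, -0.1]
gripper_width: 0.774
grasp_force: 0.0
```

```bash
python3 - <<'E'
from h import *
p=bot.read_camera("side");tf([p],(.587,-.354),(.39,-.346))
rows((.5855,-.3535,.14,.20),(.5855,-.3535,.026,.20))
E
```

```text
(0.587, -0.354) [ 0.5839 -0.3515  0.2138] 0.041
(0.39, -0.346) [ 0.3901 -0.3445 -0.0227] 0.06
t 21.93 pos [ 0.5898 -0.3435  0.1378] psi 0.205 F [0.6 0.1 0.8] w 65.8
[0.0, -0.0, 0.005] [-8.9, -6.2, -2.2]
[0.0, -0.0, 0.005] [-8.9, -6.3, 111.8]
```

Request:
jog_arm(
  motion=[
    [0, 0, 0, -9, -6, 30, 66],
    [0, 0, 0, -9, -6, 70, 66],
    [0, 0, 0, -9, -6, 104, 66],
    [0, 0, 0, -9, -6, 112, 66],
    [0, 0, 0, -9, -6, 112, 40],
    [0, 0, 0, -9, -6, 112, 40],
    [0, 0, 0, -9, -6, 112, 40],
    [0, 0, 0, -9, -6, 112, 40],
  ],
)

```text
t: 22.92
eef_pos: [0.5852, -0.3557, 0.0262]
tool_rot: [0.0, 0.632, 0.775, 0.0]
contact_force: [-0.7, -0.3, 0.4]
gripper_width: 0.576
grasp_force: 63.4
```

```bash
python3 - <<'E'
from h import *
rows((.5855,-.3535,.12,.2),(.449,-.05,.12,-.053))
E
```

```text
t 22.93 pos [ 0.5852 -0.3557  0.0262] psi 0.203 F [-0.7 -0.3  0.4] w 49.2
[0.0, 0.001, 0.003] [2.0, 0.7, -93.8]
[0.001, 0.001, 0.256] [326.8, -71.8, -94.0]
```

Request:
jog_arm(
  motion=[
    [0, 0, 0, 0, 0, -40, 40],
    [0, 0, 0, 2, 0, -85, 40],
    [0, 0, 0.05, 40, -8, -94, 40],
    [0, 0, 0.1, 95, -20, -94, 40],
    [0, 0, 0.15, 150, -33, -94, 40],
    [0, 0, 0.21, 205, -45, -94, 40],
    [0, 0, 0.25, 260, -57, -94, 40],
    [0, 0, 0.256, 310, -68, -94, 40],
    [0, 0, 0.256, 327, -72, -94, 40],
    [0, 0, 0.256, 327, -72, -94, 40],
  ],
)

```text
t: 24.18
eef_pos: [0.4487, -0.049, 0.12]
tool_rot: [0.0, 0.725, 0.689, 0.0]
contact_force: [-0.5, -1.0, -2.2]
gripper_width: 0.579
grasp_force: 63.1
```

Request:
jog_arm(
  motion=[
    [0, 0, 0, 0, 0, 0, 40],
    [0, 0, 0, 0, 0, 0, 40],
  ],
)

```text
t: 24.42
eef_pos: [0.4493, -0.051, 0.1196]
tool_rot: [0.0, 0.726, 0.687, 0.0]
contact_force: [0.2, 0.1, -2.5]
gripper_width: 0.576
grasp_force: 63.1
```

```bash
python3 - <<'E'
from h import *
rows((.449,-.05,.045,-.053),(.449,-.05,.0425,-.053))
E
```

```text
t 24.43 pos [ 0.4493 -0.051   0.1196] psi -0.055 F [ 0.2  0.1 -2.5] w 49.2
[0.0, 0.0, -0.002] [1.0, -0.3, 74.6]
[0.0, 0.0, -0.002] [1.0, -0.3, 77.1]
```

Request:
jog_arm(
  motion=[
    [0, 0, 0, 1, 0, 40, 40],
    [0, 0, 0, 1, 0, 65, 40],
    [0, 0, 0, 1, 0, 74, 40],
    [0, 0, 0, 1, 0, 77, 40],
    [0, 0, 0, 1, 0, 79.5, 40],
    [0, 0, 0, 1, 0, 79.5, 40],
  ],
)

```text
t: 25.18
eef_pos: [0.4507, -0.0489, 0.0421]
tool_rot: [0.002, 0.726, 0.688, 0.001]
contact_force: [-1.1, 1.2, 9.4]
gripper_width: 0.575
grasp_force: 64.5
```

Request:
jog_arm(
  motion=[
    [0, 0, 0, 8, 0, 0, 40],
    [0, 0, 0, 16, 0, 0, 40],
    [0, 0, 0, 24, 0, 0, 40],
    [0, 0, 0, 32, 0, 0, 40],
  ],
)

```text
t: 25.68
eef_pos: [0.4529, -0.017, 0.0421]
tool_rot: [0.002, 0.726, 0.688, 0.001]
contact_force: [-0.1, -1.7, 7.0]
gripper_width: 0.579
grasp_force: 64.3
```

Request:
jog_arm(
  motion=[
    [0, 0, 0, 0, 0, 0, 40],
  ],
)

```text
t: 25.8
eef_pos: [0.4529, -0.0159, 0.0421]
tool_rot: [0.002, 0.725, 0.688, 0.002]
contact_force: [-0.5, 1.4, 6.9]
gripper_width: 0.577
grasp_force: 64.1
```

Request:
jog_arm(
  motion=[
    [0, 0, 0, 8, 0, 0, 40],
    [0, 0, 0, 16, 0, 0, 40],
    [0, 0, 0, 24, 0, 0, 40],
    [0, 0, 0, 32, 0, 0, 40],
  ],
)

```text
t: 26.3
eef_pos: [0.4545, 0.0152, 0.0421]
tool_rot: [0.002, 0.726, 0.688, 0.002]
contact_force: [0.3, -2.5, 7.6]
gripper_width: 0.577
grasp_force: 64.5
```

Request:
jog_arm(
  motion=[
    [0, 0, 0, 0, 0, 0, 40],
  ],
)

```text
t: 26.42
eef_pos: [0.4546, 0.0162, 0.0421]
tool_rot: [0.001, 0.725, 0.688, 0.002]
contact_force: [-0.3, 1.8, 6.7]
gripper_width: 0.576
grasp_force: 64.1
```

Too light to tell. Pressing harder for a stroke back.

Request:
jog_arm(
  motion=[
    [0, 0, 0, 0, 0, 1.5, 40],
    [0, 0, 0, 0, 0, 2.5, 40],
    [0, 0, 0, 0, 0, 2.5, 40],
  ],
)

```text
t: 26.8
eef_pos: [0.4556, 0.0161, 0.042]
tool_rot: [0.003, 0.726, 0.688, 0.002]
contact_force: [-6.9, 0.8, 41.6]
gripper_width: 0.578
grasp_force: 68.1
```

Request:
jog_arm(
  motion=[
    [0, 0, 0, -8, 0, 0, 40],
    [0, 0, 0, -16, 0, 0, 40],
    [0, 0, 0, -24, 0, 0, 40],
    [0, 0, 0, -32, 0, 0, 40],
  ],
)

```text
t: 27.3
eef_pos: [0.457, -0.0149, 0.0422]
tool_rot: [0.004, 0.725, 0.688, 0.005]
contact_force: [0.9, 3.8, 29.8]
gripper_width: 0.578
grasp_force: 66.9
```

Request:
jog_arm(
  motion=[
    [0, 0, 0, 0, 0, 0, 40],
  ],
)

```text
t: 27.42
eef_pos: [0.4569, -0.0162, 0.0422]
tool_rot: [0.004, 0.726, 0.688, 0.005]
contact_force: [1.2, 0.1, 29.7]
gripper_width: 0.575
grasp_force: 66.9
```

Request:
jog_arm(
  motion=[
    [0, 0, 0, 8, 0, 0, 40],
    [0, 0, 0, 16, 0, 0, 40],
    [0, 0, 0, 24, 0, 0, 40],
    [0, 0, 0, 32, 0, 0, 40],
  ],
)

```text
t: 27.92
eef_pos: [0.458, 0.0148, 0.0421]
tool_rot: [0.004, 0.726, 0.688, 0.004]
contact_force: [-0.3, -4.7, 31.8]
gripper_width: 0.574
grasp_force: 67.3
```

Request:
jog_arm(
  motion=[
    [0, 0, 0, 0, 0, 0, 40],
  ],
)

```text
t: 28.05
eef_pos: [0.4581, 0.0161, 0.0421]
tool_rot: [0.004, 0.726, 0.688, 0.004]
contact_force: [-0.7, -1.7, 30.4]
gripper_width: 0.579
grasp_force: 67.0
```

Block A reads 0.14 moving and about 0 stopped, so it is polished. I release it on the glass to measure how it sits in the grip before the tight fit.

Request:
jog_arm(
  motion=[
    [0, 0, 0, 0, 0, -3, 40],
    [0, 0, 0, 0, 0, -4, 40],
    [0, 0, 0, 0, 0, -4, 40],
    [0, 0, 0, 0, 0, -4, 40],
    [0, 0, 0, 0, 0, -4, 66],
    [0, 0, 0, 0, 0, -4, 66],
    [0, 0, 0, 0, 0, -4, 66],
    [0, 0, 0, 0, 0, -50, 66],
    [0, 0, 0, 0, 0, -105, 66],
    [0, 0, 0, 0, 0, -105, 66],
  ],
)

```text
t: 29.3
eef_pos: [0.4549, 0.0156, 0.1461]
tool_rot: [0.003, 0.726, 0.688, 0.003]
contact_force: [0.1, 0.0, 0.4]
gripper_width: 0.775
grasp_force: 0.0
```

```bash
python3 - <<'E'
from h import *
p=bot.read_camera("side"); save(p,"s4.png",(190,110,330,240),5)
print("plate-block",fit([p],"bright",(.45,.015,.08),-.05,(.05,.06),.08,.08,18))
print("rack",fit([p],"wood",(.642,-.047,.01),.09,(.068,.222),0,.026,48))
# dark-felt floors
rows((.449,.015,.0425,-.053))
E
```

```text
plate-block (array([ 0.45  ,  0.0159, -0.0422]), np.float64(0.77))
rack (array([ 0.6481, -0.0472,  0.1661]), np.float64(0.213))
t 29.35 pos [0.4534 0.0152 0.1442] psi -0.053 F [-1.  -0.1  0.2] w 65.9
[0.004, 0.0, -0.0] [-0.4, -4.8, 101.7]
```

View pics/s4.png

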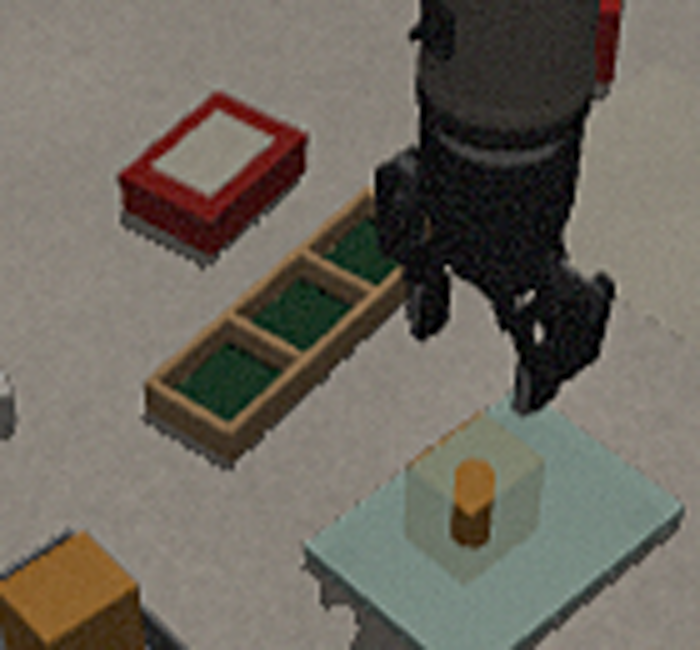

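Over the glass the resin renders pale: the block's silhouette corners are at crop (406,468), (478,415), (545,462), (540,530), (466,583) and (406,537). The rack slots are at (235,380), (305,312) and (365,250). I fit the box to that silhouette and refit the rack on the initial picture.

```bash
cat >> h.py <<'E'
def fitpoly(p,h,X,yaw,dim,z0,z1):
    h=cv2.convexHull(np.array(h,np.float32)); g=globals(); old=g["hull"]; g["hull"]=lambda *a:h
    try: return fit([p],"",X,yaw,dim,z0,z1,0)
    finally: g["hull"]=old
E
python3 - <<'E'
from h import *
import h as H
p=bot.read_camera("side")
hx=np.array([(406,468),(478,415),(545,462),(540,530),(466,583),(406,537)])/5+[190,110]-.4
print(fitpoly(p,hx,(.453,.015,0),-.05,(.05,.06),.016,.080))
HS["wood2"]=((8,60,50),(25,255,255))
for n in ("side","top"):
    q=bot.read_camera(n); q=dict(q); im=cv2.resize(cv2.imread(f"pics/{n}0.png"),(512,384),interpolation=cv2.INTER_AREA); q["pixels"]=im[...,::-1].copy()
    for c in("wood","wood2"):
        h=H._h(q,c,(.642,-.047,.01),46); print(n,c,np.round(cv2.approxPolyDP(h,1.5,True).reshape(-1,2),1).tolist())
        print(fitpoly(q,h,(.642,-.047,0),.09,(.068,.222),0,.026))
    Rz=R.from_euler("z",.094).as_matrix()
    print("pred",[np.round(pix(q,[.642,-.047,0]+Rz@[a*.034,b*.111,z]),1).tolist() for z in(0,.026) for a,b in((-1,-1),(-1,1),(1,1),(1,-1))])
E
```

```text
(array([ 0.4484,  0.0154, -0.0057]), np.float64(0.091))
side wood [[279.3999938964844, 154.89999389648438], [278.6000061035156, 161.60000610351562], [236.10000610351562, 196.89999389648438], [218.89999389648438, 191.89999389648438], [219.89999389648438, 183.89999389648438], [262.1000061035156, 146.60000610351562]]
(array([ 0.6419, -0.0475,  0.09  ]), np.float64(0.085))
side wood2 [[279.1000061035156, 154.89999389648438], [277.1000061035156, 163.10000610351562], [236.39999389648438, 201.60000610351562], [219.10000610351562, 191.89999389648438], [219.10000610351562, 185.10000610351562], [262.1000061035156, 146.89999389648438]]
(array([ 0.6398, -0.0453,  0.1024]), np.float64(0.022))
pred [[279.2, 160.5], [235.6, 201.4], [218.5, 190.9], [262.6, 151.8], [279.6, 154.7], [235.3, 195.7], [217.9, 185.2], [262.7, 145.9]]
top wood [[322.1000061035156, 182.89999389648438], [316.3999938964844, 185.39999389648438], [250.89999389648438, 190.60000610351562], [247.60000610351562, 170.10000610351562], [253.39999389648438, 167.39999389648438], [318.8999938964844, 162.10000610351562]]
(array([ 0.6437, -0.047 ,  0.0957]), np.float64(0.014))
top wood2 [[321.8999938964844, 182.39999389648438], [316.6000061035156, 185.10000610351562], [250.39999389648438, 190.10000610351562], [248.10000610351562, 169.60000610351562], [318.8999938964844, 162.60000610351562]]
(array([ 0.6437, -0.0466,  0.1053]), np.float64(0.033))
pred [[320.8, 185.7], [249.6, 191.5], [247.8, 170.3], [318.2, 164.6], [322.2, 183.9], [249.5, 189.9], [247.7, 168.2], [319.7, 162.4]]
```

Request:
jog_arm(
  motion=[
    [0, 0, 0, 0, 0, 50, 66],
    [0, 0, 0, 0, 0, 94, 66],
    [0, 0, 0, 0, 0, 101.5, 66],
    [0, 0, 0, 0, 0, 101.5, 66],
    [0, 0, 0, 0, 0, 101.5, 40],
    [0, 0, 0, 0, 0, 101.5, 40],
    [0, 0, 0, 0, 0, 101.5, 40],
    [0, 0, 0, 0, 0, 70, 40],
    [0, 0, 0, 0, 0, 30, 40],
    [0, 0, 0, 0, 0, 30, 40],
  ],
)

```text
t: 30.75
eef_pos: [0.4541, 0.0152, 0.1153]
tool_rot: [0.002, 0.726, 0.688, 0.002]
contact_force: [-0.1, -0.6, -2.7]
gripper_width: 0.58
grasp_force: 63.6
```

```bash
python3 - <<'E'
from h import *
rows((.6337,.0247,.11,.097),(.6337,.0247,.064,.097))
E
```

```text
t 30.75 pos [0.4541 0.0152 0.1153] psi -0.054 F [-0.1 -0.6 -2.7] w 49.6
[0.006, 0.0, -0.151] [19.1, 178.8, 6.3]
[0.006, 0.0, -0.151] [19.1, 178.5, 52.3]
```

Request:
jog_arm(
  motion=[
    [0.002, 0, -0.05, 3, 45, 0, 40],
    [0.004, 0, -0.1, 10, 95, 3, 40],
    [0.006, 0, -0.15, 15, 145, 6, 40],
    [0.006, 0, -0.151, 19, 178, 6, 40],
    [0.006, 0, -0.151, 19, 179, 6, 40],
    [0.006, 0, -0.151, 19, 179, 30, 40],
    [0.006, 0, -0.151, 19, 179, 46, 40],
    [0.006, 0, -0.151, 19, 179, 46, 40],
    [0.006, 0, -0.151, 19, 179, 46, 40],
  ],
)

```text
t: 31.88
eef_pos: [0.6319, 0.0248, 0.067]
tool_rot: [-0.002, 0.672, 0.741, -0.002]
contact_force: [0.7, 0.1, -3.0]
gripper_width: 0.581
grasp_force: 63.6
```

```bash
python3 - <<'E'
from h import *
rows((.6337,.0247,.064,.097),(.6337,.0247,.035,.097))
p=bot.read_camera("side"); save(p,"s5.png",(190,110,320,220),6)
E
```

```text
t 31.88 pos [0.6319 0.0248 0.067 ] psi 0.098 F [ 0.7  0.1 -3. ] w 49.6
[-0.006, -0.0, 0.001] [-0.2, 1.8, 3.0]
[-0.006, -0.0, 0.001] [-0.2, 1.9, 32.0]
```

View pics/s5.png

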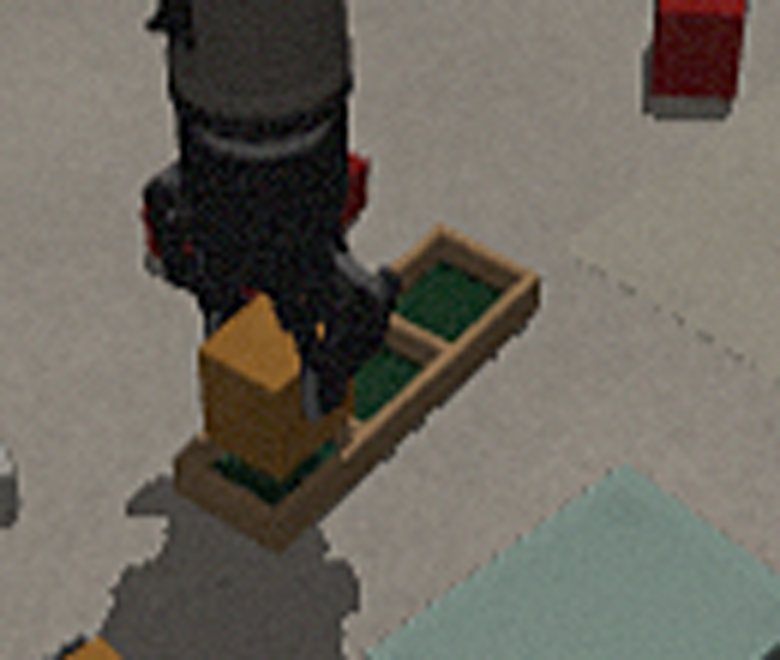

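The held block hangs over the left slot at crop (265,420), and its bottom edge lines up with the opening. Descending.

Request:
jog_arm(
  motion=[
    [-0.006, 0, 0, 0, 1.8, 8, 40],
    [-0.006, 0, 0, 0, 1.8, 14, 40],
    [-0.006, 0, 0, 0, 1.8, 20, 40],
    [-0.006, 0, 0, 0, 1.8, 26, 40],
    [-0.006, 0, 0, 0, 1.8, 31, 40],
    [-0.006, 0, 0, 0, 1.8, 32, 40],
    [-0.006, 0, 0, 0, 1.8, 32, 40],
  ],
)

```text
t: 32.8
eef_pos: [0.6335, 0.0249, 0.0346]
tool_rot: [-0.0, 0.672, 0.741, 0.0]
contact_force: [0.6, 0.5, -2.8]
gripper_width: 0.578
grasp_force: 63.5
```

Request:
jog_arm(
  motion=[
    [0, 0, 0, 0, 0, 0.5, 40],
    [0, 0, 0, 0, 0, 0.5, 40],
    [0, 0, 0, 0, 0, 0.5, 64],
    [0, 0, 0, 0, 0, 0.5, 64],
    [0, 0, 0, 0, 0, 0.5, 64],
    [0, 0, 0, 0, 0, -30, 64],
    [0, 0, 0, 0, 0, -75, 64],
    [0, 0, 0, 0, 0, -110, 64],
    [0, 0, 0, 0, 0, -110, 64],
  ],
)

```text
t: 33.92
eef_pos: [0.6356, 0.0253, 0.1479]
tool_rot: [0.002, 0.672, 0.741, 0.002]
contact_force: [-0.1, 0.4, -0.4]
gripper_width: 0.75
grasp_force: 0.0
```

```bash
python3 - <<'E'
from h import *
ps=[bot.read_camera("top"),bot.read_camera("side")]
print("slot",fit(ps[1:],"bright",(.634,.025,.072),.09,(.05,.06),.072,.072,16))
tf(ps,(.39,-.346),(.5585,.218))
rows((.392,-.348,.15,-.02))
E
```

```text
slot (array([0.6299, 0.0253, 0.0937]), np.float64(0.056))
(0.39, -0.346) [ 0.4057 -0.364  -0.8119] 0.686
(0.39, -0.346) [ 0.3902 -0.3439 -0.0536] 0.057
(0.5585, 0.218) [ 0.5614  0.2178 -0.1066] 0.048
(0.5585, 0.218) [ 0.5589  0.2181 -0.1165] 0.04
t 34.02 pos [0.6333 0.0247 0.1444] psi 0.098 F [-0.2 -0.3 -0.5] w 64.3
[-0.0, -0.0, 0.118] [-347.3, -276.5, -5.7]
```

Request:
jog_arm(
  motion=[
    [0, 0, 0.01, -40, -30, -5, 64],
    [0, 0, 0.02, -85, -65, -5, 64],
    [0, 0, 0.04, -130, -105, -5, 64],
    [0, 0, 0.06, -175, -140, -5, 64],
    [0, 0, 0.08, -220, -175, -5, 64],
    [0, 0, 0.1, -265, -210, -5, 64],
    [0, 0, 0.12, -305, -245, -5, 64],
    [0, 0, 0.128, -347, -276, -5, 64],
    [0, 0, 0.128, -347, -276, -5, 64],
    [0, 0, 0.128, -347, -276, -5, 64],
  ],
)

```text
t: 35.28
eef_pos: [0.3923, -0.3467, 0.1483]
tool_rot: [-0.001, 0.718, 0.696, 0.0]
contact_force: [0.1, 0.1, 0.4]
gripper_width: 0.745
grasp_force: 0.0
```

Request:
jog_arm(
  motion=[
    [0, 0, 0, 0, 0, 0, 64],
    [0, 0, 0, 0, 0, 0, 64],
  ],
)

```text
t: 35.52
eef_pos: [0.3934, -0.3464, 0.1492]
tool_rot: [-0.0, 0.717, 0.697, 0.0]
contact_force: [0.4, -0.4, -1.1]
gripper_width: 0.75
grasp_force: 0.0
```

```bash
python3 - <<'E'
from h import *
p=bot.read_camera("side");tf([p],(.39,-.346)); save(p,"s6.png",(290,80,410,210),4)
rows((.3915,-.347,.14,-.03),(.3915,-.347,.026,-.03))
print(np.round(bot.get_obs()["q"],2))
E
```

```text
(0.39, -0.346) [ 0.3901 -0.3441 -0.0231] 0.058
t 35.58 pos [ 0.3933 -0.3466  0.1493] psi -0.028 F [-0.1 -0.3 -0.8] w 64.2
[-0.0, -0.001, 0.002] [-0.4, -1.8, 9.3]
[-0.0, -0.001, 0.002] [-0.5, -1.8, 123.3]
[ 0.94  0.36 -0.41  1.97  0.19  0.85  0.4 ]
```

View pics/s6.png

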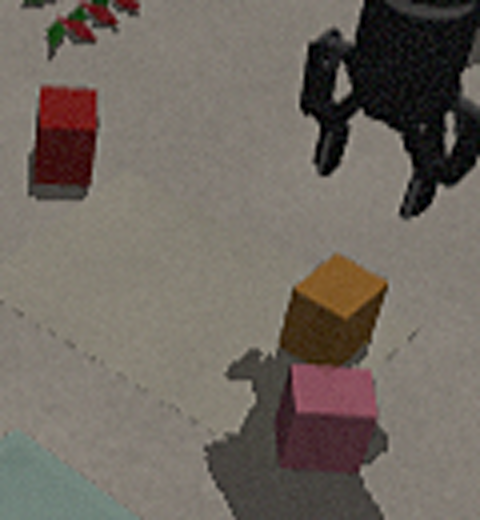

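The gripper, with fingers at (325,170) and (412,212), stands over the last amber block at (340,290). Pink, at (325,420), is clear of it.

Request:
jog_arm(
  motion=[
    [0, 0, 0, 0, -2, 40, 64],
    [0, 0, 0, 0, -2, 80, 64],
    [0, 0, 0, 0, -2, 115, 64],
    [0, 0, 0, 0, -2, 123, 64],
    [0, 0, 0, 0, -2, 123, 64],
    [0, 0, 0, 0, -2, 123, 40],
    [0, 0, 0, 0, -2, 123, 40],
    [0, 0, 0, 0, -2, 123, 40],
    [0, 0, 0, 0, -2, 123, 40],
  ],
)

```text
t: 36.7
eef_pos: [0.3919, -0.3482, 0.028]
tool_rot: [0.001, 0.718, 0.696, 0.0]
contact_force: [-0.5, 0.9, 7.4]
gripper_width: 0.579
grasp_force: 63.3
```

```bash
python3 - <<'E'
from h import *
rows((.3915,-.347,.12,-.03),(.449,-.045,.12,-.053))
E
```

```text
t 36.7 pos [ 0.3919 -0.3482  0.028 ] psi -0.03 F [-0.5  0.9  7.4] w 49.4
[0.002, 0.001, -0.0] [1.0, -0.2, -92.0]
[0.002, 0.001, 0.023] [304.6, 48.2, -92.3]
```

Request:
jog_arm(
  motion=[
    [0, 0, 0, 0, 0, -40, 40],
    [0, 0, 0, 0, 5, -85, 40],
    [0, 0, 0, 30, 15, -92, 40],
    [0, 0, 0.01, 80, 35, -92, 40],
    [0, 0, 0.02, 135, 48, -92, 40],
    [0, 0, 0.023, 190, 52, -92, 40],
    [0, 0, 0.023, 245, 52, -92, 40],
    [0, 0, 0.023, 290, 50, -92, 40],
    [0, 0, 0.023, 305, 48, -92, 40],
    [0, 0, 0.023, 305, 48, -92, 40],
  ],
)

```text
t: 37.95
eef_pos: [0.4477, -0.0437, 0.1187]
tool_rot: [-0.0, 0.725, 0.689, 0.0]
contact_force: [0.3, -0.9, -3.0]
gripper_width: 0.576
grasp_force: 63.6
```

Request:
jog_arm(
  motion=[
    [0, 0, 0, 0, 0, 0, 40],
    [0, 0, 0, 0, 0, 0, 40],
  ],
)

```text
t: 38.2
eef_pos: [0.4478, -0.0456, 0.1185]
tool_rot: [-0.0, 0.727, 0.687, -0.0]
contact_force: [-0.4, -0.5, -2.3]
gripper_width: 0.58
grasp_force: 63.6
```

```bash
python3 - <<'E'
from h import *
rows((.449,-.045,.0445,-.053))
E
```

```text
t 38.2 pos [ 0.4478 -0.0456  0.1185] psi -0.056 F [-0.4 -0.5 -2.3] w 49.5
[-0.0, -0.0, -0.003] [0.7, 1.1, 74.0]
```

Request:
jog_arm(
  motion=[
    [0, 0, 0, 1, 1, 40, 40],
    [0, 0, 0, 1, 1, 65, 40],
    [0, 0, 0, 1, 1, 72, 40],
    [0, 0, 0, 1, 1, 75, 40],
    [0, 0, 0, 1, 1, 77.5, 40],
    [0, 0, 0, 1, 1, 77.5, 40],
  ],
)

```text
t: 38.95
eef_pos: [0.4515, -0.0434, 0.044]
tool_rot: [0.002, 0.726, 0.688, 0.001]
contact_force: [-3.6, -1.2, 20.6]
gripper_width: 0.582
grasp_force: 66.0
```

Request:
jog_arm(
  motion=[
    [0, 0, 0, 8, 0, 1, 40],
    [0, 0, 0, 16, 0, 1, 40],
    [0, 0, 0, 24, 0, 1, 40],
    [0, 0, 0, 32, 0, 1, 40],
  ],
)

```text
t: 39.45
eef_pos: [0.4556, -0.0119, 0.044]
tool_rot: [0.004, 0.726, 0.688, 0.003]
contact_force: [-0.7, -5.0, 26.6]
gripper_width: 0.574
grasp_force: 66.6
```

Request:
jog_arm(
  motion=[
    [0, 0, 0, 0, 0, 0, 40],
  ],
)

```text
t: 39.58
eef_pos: [0.4557, -0.0106, 0.044]
tool_rot: [0.003, 0.726, 0.688, 0.004]
contact_force: [0.3, 0.7, 25.2]
gripper_width: 0.577
grasp_force: 66.6
```

Request:
jog_arm(
  motion=[
    [0, 0, 0, 8, 0, 0, 40],
    [0, 0, 0, 16, 0, 0, 40],
    [0, 0, 0, 24, 0, 0, 40],
    [0, 0, 0, 32, 0, 0, 40],
  ],
)

```text
t: 40.08
eef_pos: [0.4573, 0.0204, 0.044]
tool_rot: [0.003, 0.726, 0.688, 0.003]
contact_force: [-0.8, -3.9, 25.7]
gripper_width: 0.578
grasp_force: 67.0
```

Request:
jog_arm(
  motion=[
    [0, 0, 0, 0, 0, 0, 40],
  ],
)

```text
t: 40.2
eef_pos: [0.4573, 0.0217, 0.044]
tool_rot: [0.003, 0.726, 0.688, 0.004]
contact_force: [0.4, 0.4, 25.0]
gripper_width: 0.574
grasp_force: 66.6
```

Moving ratio is 0.17 and about 0 after stopping, so it is polished. It goes to the middle slot.

Request:
jog_arm(
  motion=[
    [0, 0, 0, 0, 0, -20, 40],
    [0, 0, 0, 0, 0, -60, 40],
    [0, 0, 0, 0, 0, -70, 40],
    [0, 0, 0, 0, 0, -70, 40],
  ],
)

```text
t: 40.7
eef_pos: [0.453, 0.0205, 0.1109]
tool_rot: [0.001, 0.726, 0.688, 0.001]
contact_force: [-0.4, -0.1, -3.0]
gripper_width: 0.573
grasp_force: 63.7
```

```bash
python3 - <<'E'
from h import *
rows((.6407,-.047,.11,.097),(.6407,-.047,.066,.097))
E
```

```text
t 40.7 pos [0.453  0.0205 0.1109] psi -0.054 F [-0.4 -0.1 -3. ] w 48.9
[0.002, -0.0, -0.151] [-57.4, 191.0, 1.4]
[0.002, -0.0, -0.151] [-57.4, 190.9, 45.4]
```

Request:
jog_arm(
  motion=[
    [0, 0, -0.05, -10, 45, 0, 40],
    [0, 0, -0.1, -25, 95, 0, 40],
    [0, 0, -0.15, -43, 145, 0, 40],
    [0, 0, -0.151, -57, 190, 0, 40],
    [0, 0, -0.151, -57, 191, 0, 40],
    [0, 0, -0.151, -57, 191, 0, 40],
    [0, 0, -0.151, -57, 191, 30, 40],
    [0, 0, -0.151, -57, 191, 45, 40],
    [0, 0, -0.151, -57, 191, 45, 40],
    [0, 0, -0.151, -57, 191, 45, 40],
  ],
)

```text
t: 41.95
eef_pos: [0.6403, -0.0459, 0.0658]
tool_rot: [0.0, 0.672, 0.741, 0.0]
contact_force: [-0.0, -0.3, -3.0]
gripper_width: 0.584
grasp_force: 63.8
```

```bash
python3 - <<'E'
from h import *
rows((.6407,-.047,.066,.097),(.6407,-.047,.0365,.097))
p=bot.read_camera("side"); save(p,"s7.png",(190,110,320,220),6)
E
```

```text
t 41.95 pos [ 0.6403 -0.0459  0.0658] psi 0.098 F [-0.  -0.3 -3. ] w 49.9
[0.001, -0.0, 0.001] [-1.1, 0.2, -0.2]
[0.001, -0.0, 0.001] [-1.1, 0.2, 29.3]
```

View pics/s7.png

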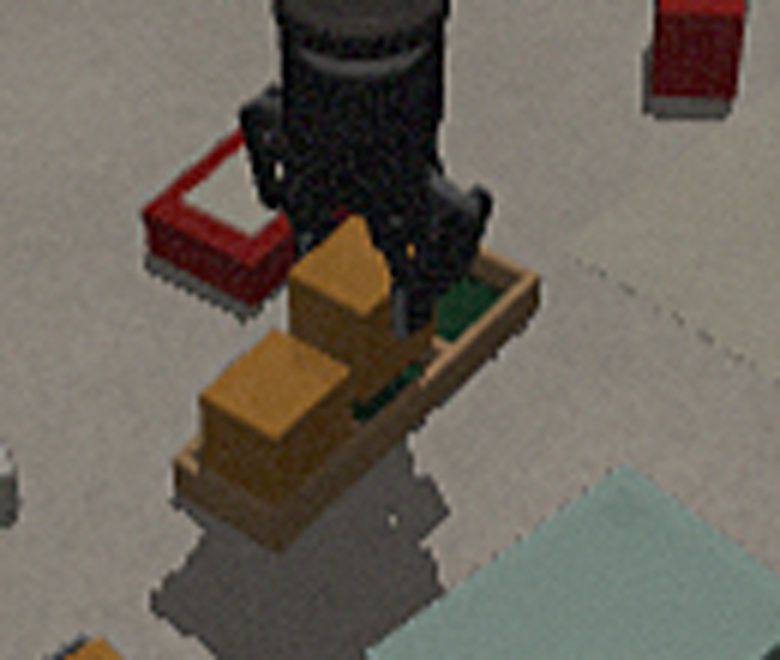

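The first block sits fully down at (275,410), and the held one hangs over the middle slot at (365,290). Descending with the 1 mm shift.

Request:
jog_arm(
  motion=[
    [0, 0, 0, -1, 0, 8, 40],
    [0, 0, 0, -1, 0, 14, 40],
    [0, 0, 0, -1, 0, 20, 40],
    [0, 0, 0, -1, 0, 25, 40],
    [0, 0, 0, -1, 0, 29, 40],
    [0, 0, 0, -1, 0, 29.5, 40],
    [0, 0, 0, -1, 0, 29.5, 40],
  ],
)

```text
t: 42.88
eef_pos: [0.6406, -0.047, 0.0361]
tool_rot: [0.0, 0.672, 0.741, 0.001]
contact_force: [-0.6, 0.9, 2.0]
gripper_width: 0.577
grasp_force: 64.3
```

Request:
jog_arm(
  motion=[
    [0, 0, 0, 0, 0, 0, 64],
    [0, 0, 0, 0, 0, 0, 64],
    [0, 0, 0, 0, 0, 0, 64],
    [0, 0, 0, 0, 0, -30, 64],
    [0, 0, 0, 0, 0, -75, 64],
    [0, 0, 0, 0, 0, -125, 64],
    [0, 0, 0, 0, -30, -160, 60],
    [0, 0, 0, 20, -80, -164, 60],
    [0, 0, 0, 70, -110, -164, 60],
    [0, 0, 0, 120, -130, -164, 60],
  ],
)

```text
t: 44.12
eef_pos: [0.4975, 0.0599, 0.1998]
tool_rot: [0.0, 0.672, 0.74, 0.0]
contact_force: [0.5, -0.4, 0.8]
gripper_width: 0.703
grasp_force: 0.0
```

```bash
python3 - <<'E'
from h import *
ps=[bot.read_camera("top"),bot.read_camera("side")]
for n,p in zip(("top","side"),ps):
    for X,z in(((.634,.025),.072),((.641,-.047),.072),((.5585,.218),.068)):
        try: print(n,X,fit([p],"bright",(*X,z),.09,(.05,.06),z,z,15))
        except ZeroDivisionError: print(n,X,None)
    print("cover",fit([p],"blue",(.375,.333,.02),0,(.154,.204),.003,.037,70))
    print("other ambers",[np.round(world(p,d["xy"],.032),3).tolist()+[round(d["score"],2)] for d in bot.tip_of("block1_c",p)])
save(ps[1],"s8.png")
rows((.374,.333,.13,-.028),(.374,.333,.05,-.028))
E
```

```text
top (0.634, 0.025) (array([ 0.6856, -0.0059, -0.9241]), np.float64(0.984))
top (0.641, -0.047) (array([ 0.6405, -0.0475,  0.1145]), np.float64(0.082))
top (0.5585, 0.218) (array([ 0.5609,  0.2174, -0.1106]), np.float64(0.06))
cover (array([ 0.3756,  0.3261, -0.0278]), np.float64(0.039))
other ambers [[0.567, 0.228, 0.032, 0.62]]
side (0.634, 0.025) (array([0.6301, 0.0256, 0.0869]), np.float64(0.057))
side (0.641, -0.047) (array([ 0.6373, -0.0622,  0.0468]), np.float64(0.728))
side (0.5585, 0.218) (array([ 0.5565,  0.2197, -0.1168]), np.float64(0.059))
cover (array([ 0.3724,  0.3317, -0.0296]), np.float64(0.016))
other ambers [[0.561, 0.212, 0.032, 0.86]]
t 44.33 pos [0.4987 0.0602 0.1999] psi 0.101 F [ 0.3 -1.1  0.3] w 60.2
[0.001, 0.0, 0.129] [283.9, -96.8, 69.8]
[0.001, 0.0, 0.129] [283.9, -96.8, 149.8]
```

View pics/s8.png

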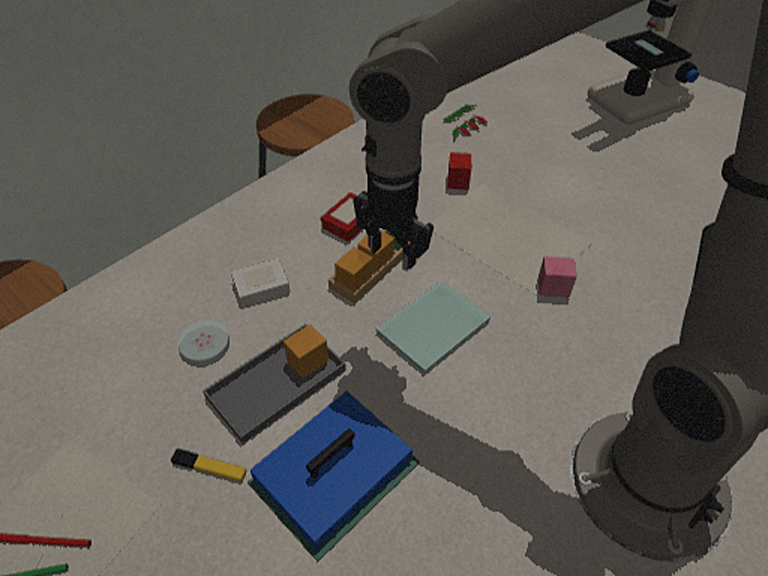

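Two blocks are in the rack at (355,265) and (378,247) and one is in the tray at (305,350). No amber is left over, and the cover is on the mat with its handle at (330,452). Fetching the cover.

Request:
jog_arm(
  motion=[
    [0, 0, 0.02, 50, -15, 15, 60],
    [0, 0, 0.05, 105, -32, 30, 60],
    [0, 0, 0.08, 160, -50, 50, 60],
    [0, 0, 0.11, 215, -70, 65, 60],
    [0, 0, 0.129, 265, -88, 70, 60],
    [0, 0, 0.129, 284, -97, 70, 60],
    [0, 0, 0.129, 284, -97, 70, 60],
    [0, 0, 0.129, 284, -97, 70, 60],
  ],
)

```text
t: 45.32
eef_pos: [0.3761, 0.331, 0.1294]
tool_rot: [0.0, 0.719, 0.695, -0.0]
contact_force: [-0.2, -0.2, 0.5]
gripper_width: 0.7
grasp_force: 0.0
```

```bash
python3 - <<'E'
from h import *
rows((.374,.333,.05,-.028))
E
```

```text
t 45.33 pos [0.3761 0.331  0.1294] psi -0.034 F [-0.2 -0.2  0.5] w 59.7
[0.0, 0.001, -0.006] [2.0, -2.2, 79.4]
```

Request:
jog_arm(
  motion=[
    [0, 0, -0.005, 2, -2, 35, 60],
    [0, 0, -0.005, 2, -2, 70, 60],
    [0, 0, -0.005, 2, -2, 79, 60],
    [0, 0, -0.005, 2, -2, 79, 60],
    [0, 0, -0.005, 2, -2, 79, 0],
    [0, 0, -0.005, 2, -2, 79, 0],
    [0, 0, -0.005, 2, -2, 79, 0],
    [0, 0, -0.005, 2, -2, 79, 0],
    [0, 0, -0.005, 2, -2, 79, 0],
  ],
)

```text
t: 46.45
eef_pos: [0.3736, 0.3353, 0.0518]
tool_rot: [0.0, 0.716, 0.698, 0.001]
contact_force: [-0.1, -0.9, 6.4]
gripper_width: 0.148
grasp_force: 59.2
```

```bash
python3 - <<'E'
from h import *
rows((.374,.333,.15,-.028),(.4455,.0001,.15,-.053),(.4455,.0001,.048,-.053))
ps=[bot.read_camera("side")]
HS["pl"]=((65,15,100),(105,90,255))
import h as H
h=H._h(ps[0],"pl",(.445,0,.016),60); print(cv2.contourArea(h),fitpoly(ps[0],h,(.445,0,0),-.05,(.13,.18),.016,.016))
E
```

```text
t 46.45 pos [0.3736 0.3353 0.0518] psi -0.026 F [-0.1 -0.9  6.4] w 12.6
[0.002, -0.001, 0.002] [-2.1, 0.7, -98.2]
[0.002, -0.001, 0.027] [-333.0, 80.9, -98.5]
[0.002, -0.001, 0.027] [-333.2, 80.7, 3.5]
2256.25 (array([ 0.4431,  0.0006, -0.0598]), np.float64(0.01))
```

Request:
jog_arm(
  motion=[
    [0, 0, 0, 0, 0, -30, 0],
    [0, 0, 0, 0, 0, -70, 0],
    [0, 0, 0, -15, 10, -98, 0],
    [0, 0, 0.01, -60, 40, -98, 0],
    [0, 0, 0.02, -110, 65, -98, 0],
    [0, 0, 0.027, -160, 82, -98, 0],
    [0, 0, 0.028, -210, 90, -98, 0],
    [0, 0, 0.028, -260, 90, -98, 0],
    [0, 0, 0.028, -305, 85, -98, 0],
    [0, 0, 0.028, -329, 81, -98, 0],
  ],
)

```text
t: 47.75
eef_pos: [0.444, 0.0009, 0.1484]
tool_rot: [-0.0, 0.727, 0.687, -0.001]
contact_force: [-0.1, 0.4, -3.2]
gripper_width: 0.152
grasp_force: 59.4
```

Request:
jog_arm(
  motion=[
    [0, 0, 0, 0, 0, 0, 0],
    [0, 0, 0, 0, 0, 0, 0],
    [0, 0, 0, 0, 0, 0, 0],
  ],
)

```text
t: 48.12
eef_pos: [0.4453, 0.005, 0.1487]
tool_rot: [-0.0, 0.725, 0.689, 0.0]
contact_force: [0.3, 0.9, -2.3]
gripper_width: 0.146
grasp_force: 59.4
```

```bash
python3 - <<'E'
from h import *
rows((.4455,.004,.08,-.056),(.4455,.004,.049,-.056))
E
```

```text
t 48.12 pos [0.4453 0.005  0.1487] psi -0.052 F [ 0.3  0.9 -2.3] w 12.4
[0.0, -0.001, 0.004] [-1.0, 0.2, 68.7]
[0.0, -0.001, 0.004] [-1.1, 0.2, 99.7]
```

Request:
jog_arm(
  motion=[
    [0, 0, 0.004, -1, 0, 35, 0],
    [0, 0, 0.004, -1, 0, 65, 0],
    [0, 0, 0.004, -1, 0, 72, 0],
    [0, 0, 0.004, -1, 0, 80, 0],
    [0, 0, 0.004, -1, 0, 88, 0],
    [0, 0, 0.004, -1, 0, 95, 0],
    [0, 0, 0.004, -1, 0, 99, 0],
    [0, 0, 0.004, -1, 0, 99.5, 0],
    [0, 0, 0.004, -1, 0, 99.5, 0],
  ],
)

```text
t: 49.25
eef_pos: [0.4453, 0.0028, 0.0492]
tool_rot: [-0.0, 0.727, 0.686, 0.0]
contact_force: [-0.0, -1.2, -3.6]
gripper_width: 0.149
grasp_force: 59.4
```

Reached the bench height with no obstruction. Releasing and backing off.

Request:
jog_arm(
  motion=[
    [0, 0, 0, 0, 0, 0.5, 0],
    [0, 0, 0, 0, 0, 0.5, 45],
    [0, 0, 0, 0, 0, 0.5, 60],
    [0, 0, 0, 0, 0, 0.5, 60],
    [0, 0, 0, 0, 0, -30, 60],
    [0, 0, 0, 0, 0, -80, 60],
    [0, 0, 0, 0, 0, -130, 60],
    [0, 0, 0, 0, 20, -170, 60],
    [0, 0, 0, -50, 30, -180, 60],
    [0, 0, 0, -110, 30, -180, 60],
  ],
)

```text
t: 50.5
eef_pos: [0.4704, -0.1093, 0.2307]
tool_rot: [0.001, 0.726, 0.687, 0.001]
contact_force: [0.1, 0.7, -0.5]
gripper_width: 0.7
grasp_force: 0.0
```

Request:
jog_arm(
  motion=[
    [0, 0, 0, -60, 0, 0, 60],
    [0, 0, 0, -110, 0, 0, 60],
    [0, 0, 0, -110, 0, 0, 60],
    [0, 0, 0, -110, 0, 0, 60],
  ],
)

```text
t: 51.0
eef_pos: [0.4623, -0.218, 0.2288]
tool_rot: [-0.0, 0.727, 0.686, 0.0]
contact_force: [0.9, 1.0, 0.1]
gripper_width: 0.699
grasp_force: 0.0
```

```bash
python3 - <<'E'
from h import *
ps=[bot.read_camera("top"),bot.read_camera("side")]
for n,p in zip(("top","side"),ps):
    print(n,"cover",fit([p],"blue",(.445,0,.02),0,(.154,.204),0,.034,70))
    for X,z in(((.634,.025),.072),((.641,-.047),.072),((.5585,.218),.068)):
        try: print(X,fit([p],"bright",(*X,z),.09,(.05,.06),z,z,13))
        except ZeroDivisionError: print(X,None)
save(ps[1],"s9.png"); rows()
E
```

```text
top cover (array([ 0.4483, -0.003 , -0.0574]), np.float64(0.083))
(0.634, 0.025) (array([0.6343, 0.0222, 0.1181]), np.float64(0.092))
(0.641, -0.047) (array([ 0.6408, -0.0474,  0.1081]), np.float64(0.086))
(0.5585, 0.218) (array([ 0.561 ,  0.2173, -0.1114]), np.float64(0.065))
side cover (array([ 0.4434, -0.0016, -0.0577]), np.float64(0.034))
(0.634, 0.025) (array([0.6304, 0.0255, 0.0983]), np.float64(0.062))
(0.641, -0.047) (array([ 0.6365, -0.0442,  0.1075]), np.float64(0.06))
(0.5585, 0.218) (array([ 0.5566,  0.2193, -0.106 ]), np.float64(0.076))
t 51.1 pos [ 0.4626 -0.2171  0.229 ] psi -0.055 F [-0.1  1.  -1. ] w 59.9
```

View pics/s9.png

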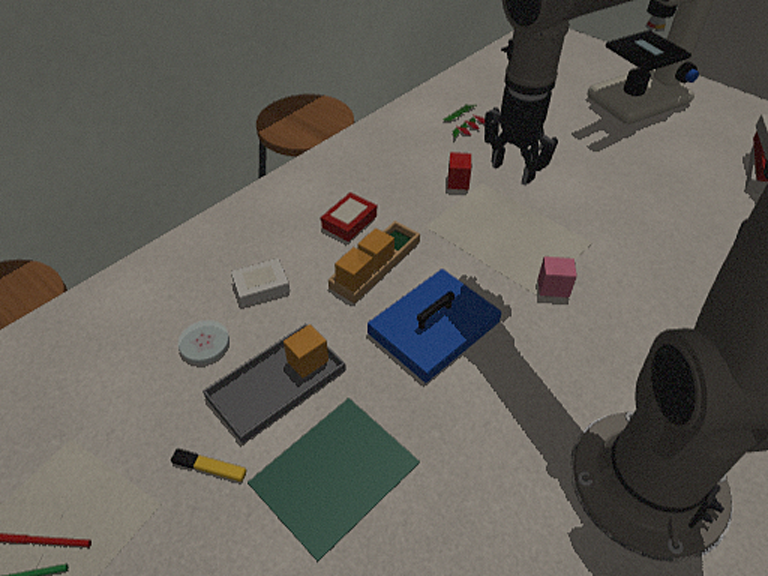

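The cover is level over the plate at (435,325), the polished blocks are at (355,268) and (378,245), and the rough one is in the tray at (305,350). Handing in.

```bash
python3 -c "
from station import bot
print(bot.hand_in())"
```

```text
the job is handed in; nothing more can be done
None
```

I handed the job in: of the three blocks present, the two polished ones stand in the left and middle rack slots, the rough one is in the grey tray, and the cover is back over the plate. The hand-in returned no verdict.

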